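# Load and lock the sample canister rack

## Task

Stand all the steel sample canisters upright in the rack's white tray, then swing the hold-down gate closed over them until it rests in its catches. Then lock the gate: with the pawl lever flipped to the tightening (clockwise) side, work the ratchet handle to and fro until you feel the cam come up against its stop over the gate, turning the cam only by its handle, and leave the lever on that side. Leave the bottle, the beaker and the jar beyond the rack alone.

Things in the scene. Friction and masses are not known exactly. Their poses are not given: they have to be found in the camera images.
- rack: the rack, fixed to the bench: a white tray on an aluminium base plate, a hold-down gate over it and a ratchet lock on a white block at its right-hand end. Origin: on the bench under the tray's middle. The rack's axes: x away from the robot across the tray, y to the left along the tray, z up. The other fixed points of the rack have these axes too.
- tray_floor (a point): middle of the tray's floor, 8 mm above the bench. The open-topped tray is 90 mm (x) by 136 mm (y) inside; its 4 mm walls rise 32 mm above the floor. Room for four standing canisters in two rows, for instance at x = -22 or 22, y = -32 or 32 mm.
- gate (a joint): angle of the hold-down gate, a frame of 10 mm steel rod hinged along the rack's far side: 0 closed (level, side rods resting in two forked catches beside the tray), 1.7 to 1.85 open, standing up and leaning back; limit 2.0. It stays where left (friction about 1.5 N at the grip). Closed, its two cross rods pass over the canisters, undersides 73 mm above the tray's floor.
- gate_hinge (a point): middle of the gate's hinge line, which runs along the rack's y: 70 mm beyond the tray's middle in x, 85 mm above the bench. Open, the whole gate leans beyond this line, clear of the tray.
- gate_grip (a point): middle of the gate's grip, a black sleeve 15 mm in diameter, 110 mm long along the rack's y, on the gate's free front rod 170 mm from the hinge line: at the rack's x = 70 - 170 cos(gate) mm, height 85 + 170 sin(gate) mm. Closed, the base plate is 77 mm under it and the tray 51 mm beyond it.
- ratchet_axis (a point): on the upright axis of the ratchet lock, 130 mm above the bench, at x = -60, y = -190 mm from the tray's middle in the rack's axes. About it turn, separately, the toothed wheel with its cam (joint lock) and the handle (joint handle).
- lock (a joint): angle of the wheel and the locking cam fixed to it: grows clockwise seen from above, from 0 (released) to its hard stop at 2.6, where the cam points to the rack's +y, over the gate's right-hand side rod. Starts at 0 to 0.8 and stays where left (friction 0.6 N m). 18 teeth, 0.35 rad apart.
- cam_tip (a point): tip of the locking cam, a flat dark steel finger reaching 98 mm from the ratchet axis, 18 mm wide, under the ratchet wheel and handle, 93 to 103 mm above the bench; it sweeps round clockwise in front of the block as it tightens. The cam and wheel are to be turned with the ratchet handle, not pushed directly.
- handle (a joint): angle of the ratchet handle, growing clockwise seen from above, stops at -0.65 and 0.65; at 0 it points to the rack's -y, at positive values its end is nearer the robot. Stays where left (2.5 N at the knob). It takes the wheel along only in the direction set by the pawl lever (6 to 8 N), clicks back (3 N) the other way; up to 0.4 rad is idle at each reversal.
- handle_knob (a point): centre of the upright black knob at the handle's end: 24 mm in diameter, 170 mm from the ratchet axis, 148 mm above the bench; it spans 120 to 172 mm above the bench, on a flat dark bar 24 mm wide whose top is 121 mm above the bench. When the lock meets its stop, the knob's resistance rises steeply.
- pawl (a joint): angle of the pawl lever relative to the handle, growing clockwise seen from above: -0.45 fully over to the loosening side (drives the wheel anticlockwise), +0.45 fully over to the tightening side (drives clockwise); stops at both, idle in the middle. The lever tilts towards the direction it drives. It does not snap over but stays where it is put (2 to 3 N at the tab). Starts on the loosening side.
- pawl_tab (a point): centre of the upper part of the pawl lever's upright steel tab, 152 mm above the bench; the tab is 16 mm along the handle, 10 mm across, 130 to 166 mm above the bench. The lever pivots 72 mm from the ratchet axis along the handle, the tab is 45 mm beyond the pivot; at +-0.45 it stands 20 mm to either side of the handle's middle line.
- reagent_bottle_center (a point): amber glass bottle, 60 mm in diameter, 150 mm tall, at its mid-height, beyond the rack. A bystander: leave it alone.
- beaker_center (a point): glass beaker, 76 mm in diameter, 95 mm tall, at its mid-height, beyond the rack. A bystander: leave it alone.
- jar_center (a point): white plastic jar, 64 mm in diameter, 80 mm tall, at its mid-height, beyond the rack. A bystander: leave it alone.
- can0_center (a point): a sample canister: plain stainless cylinder 36 mm in diameter, 64 mm tall, about 0.11 to 0.22 kg, with a weighted foot, with a dark groove below its aluminium cap, standing upright on the bench to the left of the rack (None if absent in this run). This point is its centre, 32 mm above its underside; z is its upright axis.
- can1_center (a point): a sample canister: plain stainless cylinder 36 mm in diameter, 64 mm tall, about 0.11 to 0.22 kg, with a weighted foot, with a dark groove below its aluminium cap, standing upright on the bench to the left of the rack (None if absent in this run). This point is its centre, 32 mm above its underside; z is its upright axis.
- can2_center (a point): a sample canister: plain stainless cylinder 36 mm in diameter, 64 mm tall, about 0.11 to 0.22 kg, with a weighted foot, with a dark groove below its aluminium cap, standing upright on the bench to the left of the rack (None if absent in this run). This point is its centre, 32 mm above its underside; z is its upright axis.
- can3_center (a point): a sample canister: plain stainless cylinder 36 mm in diameter, 64 mm tall, about 0.11 to 0.22 kg, with a weighted foot, with a dark groove below its aluminium cap, standing upright on the bench to the left of the rack (None if absent in this run). This point is its centre, 32 mm above its underside; z is its upright axis.
There are look-alikes about, which are no part of the job. Leave any orange look-alike of the part that bears can2_center alone.

How it is judged:
By the outcome, as a careful person would: the job done as asked, in the order asked, and still so for the second after the job is handed in, with the robot touching nothing.
Of can0, can1, can2, can3 only 2 to 4 are there at a start; the rules pass over those that are not, and their reading is None.
At some moment in a run one of can0, can1, can2, can3 may be knocked a few centimetres aside while the robot is not near it.
It also fails if it takes over 210 s, if anything falls off the work surface, if the arm or the gripper's body presses on something with over 40 N, if the wrist force passes 120 N, or if a joint passes its speed limit or range.

## Robot

A 7-joint arm with a two-finger parallel gripper is mounted at the origin on the work surface. World frame = base frame: x ahead of the robot, y to its left, z up, the work surface at z = 0. Lengths are in m, angles in rad, forces in N, time in s.
With the tool pointing down it reaches from about 0.4 to 0.9 m from the base axis. Payload 5.5 kg.
Tool frame: the origin (TCP) lies at the very end of the fingers, on their centre line; the grasp point (between the pads) lies 19 mm behind it (ctrl.grip_point_offset is the distance from the TCP to the grasp point, in m); z points along the fingers, y is the line along which they close (so a half turn about z gives the same grasp; the last joint's range is limited). The gripper opens to 92 mm and grips with 3 to 60 N. Pads are 19 mm wide; open, the fingers measure 130 mm over their backs; the gripper's body (75 mm by 190 mm) begins 47 mm behind the grasp point.
Start: joints at [1.574, 0.501, -0.427, 1.55, 0.221, 1.138, -0.21], TCP at [0.167, -0.628, 0.227] pointing down, gripper open.
Joint ranges: [-2.88, 2.88], [-0.31, 2.03], [-1.54, 1.56], [0.2, 2.42], [-1.41, 4.55], [0.19, 2.02], [-2.57, 2.57]. Speed limits (rad/s): [2.57, 2.57, 3.14, 3.14, 3.14, 3.14, 3.14].

## Interface

Orientations are given as a unit quaternion [x, y, z, w].
In Python, from station import state, cams, order, search_frame, regions_of, mark_of, ctrl gives the robot as it stands.
- The arm moves only by the tool carry_out, never from a script. Its argument "plan" is a list that holds one entry, the list of rows, each a list of 6 numbers: the shift along the tool's x, y, z in cm, then the turn, a rotation vector about the tool's x, y, z in degrees. A call has 1 to 20 rows; each row is the pose to reach, as a shift and turn from the pose commanded when the call began, along the tool's axes at that moment; what a row does not reach only later rows make up. A row lasts 1/8 s, in which the tool goes at most 62.5 mm and 10.7 degrees, less where a joint would pass 70% of its speed; a pose out of reach is approached as far as the arm can. A call with a gripper value outside its range is refused whole. "fingers" is the opening, from -1 (shut) to 1 (fully open), so that 0 is half open, set as the call begins (left out, the last holds). The fingers move at their own pace and stop on an object; "grip_force" is the grip in N (left out, the last holds). Time passes only in rows, so rows that repeat a pose let the fingers close. It gives the time, the measured TCP pose, the force, the opening and the grip force at its end, in the units of the state.
- state(): the state, without advancing time (a new reading comes with each control period).
- cams.camera(name): name is "side" or "top"; returns (picture, depth): 480x640x3 uint8, red, green, blue; 480x640 float32, m along the optical axis (not along the pixel's ray), 0 where there is no reading.
- cams.camera_info(name): a dict with "vertical_fov" (degrees; the focal length in pixels is half the picture's height over the tangent of half this angle, whatever the lens; pixels are square), "cx", "cy" (the principal point, pixels), "k1" (the pictures are not rectified: a ray, as slopes to the right and down, at radius r is drawn at 1 + k1 r^2 times it, then the intrinsics apply), "position" and "attitude" of the camera in the world. Camera axes: x right, y up, looking along -z (the intrinsics and any distortion apply to the point x, -y, -z); pixel columns grow to the right and rows downward; lengths in m; the calibration is good to about 2 mm. A picture is of the moment at which its call begins. camera_info takes no time and is no camera call.
- order.close_job(): hands the job in; it is judged then, once.
Trained networks look in the newest picture that a camera, given by its name, has taken for a name from the list of things; names that differ only in an ending like _2 or _b are one class to them, and where a whole thing is asked for, a point or a joint stands for the part that bears it (a point fixed in the world has none). Each returns a list of dicts, best first, with "confidence" (0 to 1); they miss things now and then, are a little off and sometimes report something else, mostly with a low value. They report only what shows in the picture. A call takes as long as a camera call. They do not tell look-alikes from the thing itself.
- search_frame(camera, name): "bbox" ([left, top, width, height] in pixels, round what is visible of it).
- regions_of(camera, name): "pixels" (480x640 bool, what is visible of it) and "bbox" ([left, top, width, height] in pixels, round what is visible of it).
- mark_of(camera, name): "centre" ([column, row] in pixels: a listed point, or the origin of a listed thing).
The state is a dict: "time": time; "qpos": joint angles; "qvel": joint speeds; "effort": joint torques, N m; "tcp_pos": TCP position; "orientation": TCP orientation; "ft_force": force on the tool from outside, world axes, zero at the start; "ft_torque": the same for the moment, N m; "finger_gap": finger opening in m; "gripper_force": force on a finger pad.
Only numpy, scipy, OpenCV 4.12 (cv2) and the standard library are available. Lean on these libraries where they do the work, as an engineer would, in place of code of your own. Each camera call takes 0.05 s, during which the arm holds its last target. There are 200 camera calls.

## Working session

There is one attempt and no reset: what is moved stays moved. The work goes in short steps, Python scripts to look and compute and a tool call to move; the robot and the scene stay as the last step left them, time stands still between calls to the robot, and variables do not carry over. Pictures are saved under pics/ and viewed, at most 14 in all, crops included, and the job is handed in when it is done.

Besides the shell and the picture viewer there is one more tool, called after "Emit:" as name(argument=value, ...) on one line, values as JSON. carry_out: Moves the arm, as the interface text tells. Its arguments: {"type":"object","properties":{"plan":{"type":"array","items":{"type":"array","items":{"type":"array","items":{"type":"number"}}}},"fingers":{"type":"number"},"grip_force":{"type":"number"}},"required":["plan"]}

```bash
mkdir -p pics; ls; cat > h.py <<'E'
import numpy as np, cv2
from scipy.spatial.transform import Rotation as R
from station import state, cams, order, search_frame, regions_of, mark_of, ctrl
def K(n):
    i=cams.camera_info(n); f=240/np.tan(np.radians(i["vertical_fov"])/2); return i,f
def Rc(i):
    a=np.array(i["attitude"],float); return R.from_quat(a).as_matrix() if a.size==4 else a.reshape(3,3)
def ray(n,u,v):
    i,f=K(n); p=np.array([(u-i["cx"])/f,(v-i["cy"])/f]); q=p.copy()
    for _ in range(20): q=p/(1+i["k1"]*(q@q))
    return np.array(i["position"]),Rc(i)@np.array([q[0],-q[1],-1.0])
def at_z(n,u,v,z):
    o,d=ray(n,u,v); return o+d*(z-o[2])/d[2]
def at_d(n,u,v,D):
    o,d=ray(n,u,v); return o+d*D
def proj(n,P):
    i,f=K(n); c=Rc(i).T@(np.array(P)-np.array(i["position"])); s=np.array([c[0],-c[1]])/-c[2]
    s=s*(1+i["k1"]*(s@s)); return s*f+[i["cx"],i["cy"]]
def snap(n,name):
    p,d=cams.camera(n); cv2.imwrite(f"pics/{name}.png",p[:,:,::-1]); return p,d
E
python3 - <<'E'
from h import *
for n in("side","top"):
    print(n,cams.camera_info(n)); snap(n,n+"0")
s=state(); print(s["tcp_pos"],s["orientation"],s["finger_gap"],ctrl.grip_point_offset)
E
```

```text
pics
side {'vertical_fov': 46.87717802241617, 'cx': 322.9661167856201, 'cy': 240.45700304775045, 'k1': -0.1301403269173286, 'position': array([0.51898922, 1.04333435, 1.01215945]), 'attitude': array([-0.00999418,  0.40370843,  0.91445708, -0.02622724])}
top {'vertical_fov': 49.28460249127303, 'cx': 320.6992013264857, 'cy': 237.11185708052602, 'k1': 0.006158491581102217, 'position': array([0.3861273 , 0.01017667, 1.37770141]), 'attitude': array([-0.06713924,  0.04900479,  0.70718046, -0.70213008])}
[ 0.16679065 -0.62759349  0.22576846] [ 9.91572027e-01  1.29553639e-01 -7.79802358e-05 -8.74135576e-04] 0.0919689010655792 0.0188
```

View pics/top0.png

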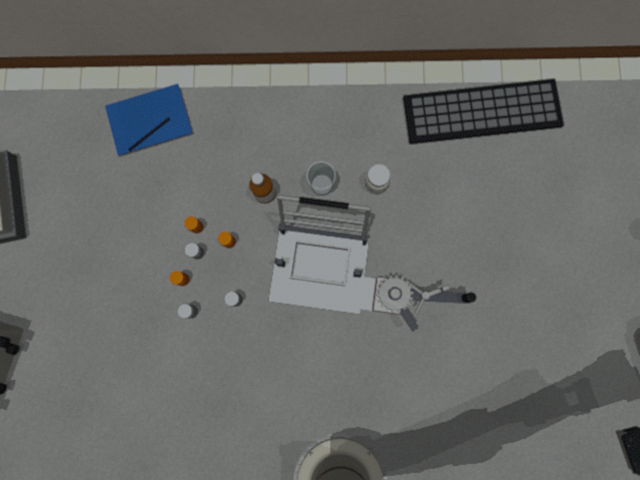

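View pics/side0.png

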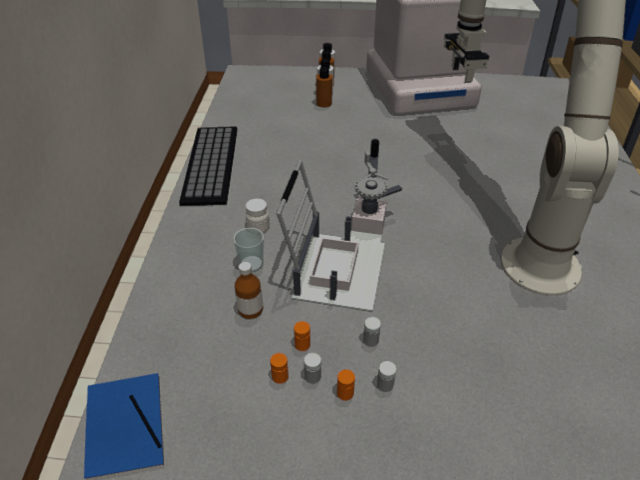

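Top view: steel canisters at about (193,250), (186,311) and (233,298). Orange look-alikes, to be left alone, are at (193,224), (227,239) and (178,278). The tray is at (321,264), the ratchet wheel at (396,293), the knob at (469,297) and the cam at (409,318). Next I'll measure them.

```bash
python3 - <<'E'
from h import *
p,d=cams.camera("top"); ps,ds=cams.camera("side")
zs={"rack":0,"tray_floor":.008,"ratchet_axis":.13,"handle_knob":.148,"pawl_tab":.152,"cam_tip":.098,"gate_hinge":.085,"gate_grip":.25}
for n in zs:
    for c in("top","side"):
        for m in mark_of(c,n)[:2]:
            u,v=m["centre"]; print(n,c,np.round([u,v],1),round(m["confidence"],2),at_z(c,u,v,zs[n])[:2].round(3))
for n in("can0_center",):
    for c in("top","side"):
        for m in mark_of(c,n): 
            u,v=m["centre"]; print(n,c,np.round([u,v],1),round(m["confidence"],2),at_z(c,u,v,.032)[:2].round(3))
img=p.copy()
cv2.imwrite("pics/crop1.png",cv2.resize(np.hstack([p[205:335,150:250]]),None,fx=4,fy=4,interpolation=cv2.INTER_CUBIC)[:,:,::-1])
cv2.imwrite("pics/crop2.png",cv2.resize(p[220:340,350:490],None,fx=5,fy=5,interpolation=cv2.INTER_CUBIC)[:,:,::-1])
E
```

```text
rack top [318.3 263.8] 0.64 [0.543 0.052]
rack top [467.6 297.5] 0.4 [ 0.452 -0.336]
rack side [332.9 269.6] 0.76 [0.547 0.044]
tray_floor top [321.1 261. ] 0.95 [0.55  0.044]
tray_floor side [333.5 267.6] 0.67 [0.545 0.045]
ratchet_axis top [393.2 294.4] 0.93 [ 0.454 -0.129]
ratchet_axis side [369.9 190.8] 0.8 [ 0.458 -0.123]
handle_knob top [469.8 296.2] 0.62 [ 0.448 -0.304]
handle_knob top [232.1 297.8] 0.33 [0.448 0.25 ]
handle_knob side [377.6 149.7] 0.93 [ 0.436 -0.294]
handle_knob side [370.3 329.6] 0.64 [0.462 0.353]
pawl_tab top [440.8 286.7] 0.77 [ 0.47  -0.237]
pawl_tab side [367.9 156.8] 0.68 [ 0.464 -0.25 ]
cam_tip top [416. 327.] 0.59 [ 0.378 -0.185]
cam_tip side [401.7 185.8] 0.91 [ 0.368 -0.194]
gate_hinge top [324.2 232.4] 0.64 [0.613 0.034]
gate_hinge side [307.1 239.3] 0.67 [0.613 0.026]
gate_hinge side [310.5 366. ] 0.35 [0.577 0.402]
gate_grip top [323.6 206. ] 0.81 [0.643 0.032]
gate_grip side [288.5 183.6] 0.59 [0.654 0.019]
can0_center top [233.4 299.3] 0.73 [0.45  0.269]
can0_center top [263.8 188.5] 0.39 [0.742 0.195]
can0_center side [371.3 327.5] 0.6 [0.452 0.254]
can0_center side [308.8 241.2] 0.23 [ 0.613 -0.025]
```

View pics/crop1.png

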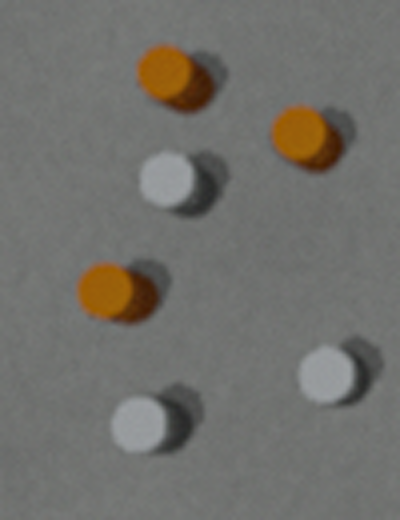

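View pics/crop2.png

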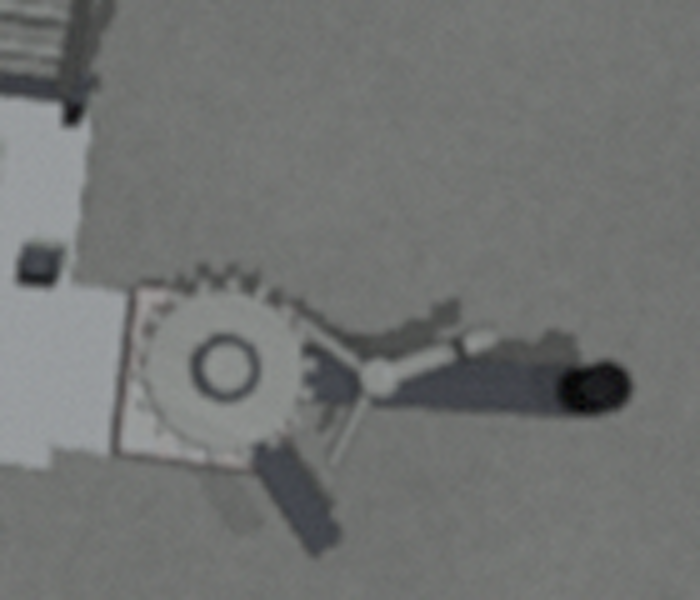

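Crop 1: the three steel caps are grey, at picture pixels of about (192,250), (185,311) and (232,299), and the others are clearly orange. Crop 2: the wheel is at (396,294), the cam points down and to the right to (414,329), and the knob is at (469,297). The pawl tab is at (446,288), tilted to the far (loosening) side. Next I'll fit the rack pose.

```bash
cat > fit.py <<'E'
from h import *
from scipy.optimize import least_squares
def rackpt(q,P): 
    c,s=np.cos(q[2]),np.sin(q[2]); return np.array([q[0]+c*P[0]-s*P[1],q[1]+s*P[0]+c*P[1],P[2]])
def local(q,W): 
    c,s=np.cos(q[2]),np.sin(q[2]); d=np.array(W[:2])-q[:2]; return np.array([c*d[0]+s*d[1],-s*d[0]+c*d[1]])
def knob(h,r=.17,z=.148): return [-.06-r*np.sin(h),-.19-r*np.cos(h),z]
def cam(l): a=np.pi/2+2.6-l; return [-.06+.098*np.cos(a),-.19+.098*np.sin(a),.098]
def tab(h,p,z=.152):
    a=-np.pi/2-h; b=a-p
    return [-.06+.072*np.cos(a)+.045*np.cos(b),-.19+.072*np.sin(a)+.045*np.sin(b),z]
def grip(g): return [.07-.17*np.cos(g),0,.085+.17*np.sin(g)]
E
python3 - <<'E'
from fit import *
obs={"top":dict(t=(321.1,261),r=(394.5,294),k=(469.8,296.2),c=(415,328),h=(324.2,232.4),g=(323.6,206),p=(440.8,286.7)),
"side":dict(t=(333.5,267.6),r=(369.9,190.8),k=(377.6,149.7),c=(401.7,185.8),h=(307.1,239.3),g=(288.5,183.6),p=(367.9,156.8))}
def model(q): return dict(t=[0,0,.008],r=[-.06,-.19,.13],k=knob(q[3]),c=cam(q[4]),h=[.07,0,.085],g=grip(q[5]),p=tab(q[3],q[6]))
def f(q): 
    m=model(q); return np.concatenate([proj(c,rackpt(q,m[k]))-obs[c][k] for c in obs for k in obs[c]])
s=least_squares(f,[.548,.044,-.15,0,.4,1.8,-.4],loss="soft_l1"); q=s.x; print(q.round(4)); print(f(q).reshape(-1,2).round(1).tolist())
np.save("q.npy",q)
p,d=cams.camera("top")
img=p.copy()
S=4
im=cv2.resize(p[190:340,265:485],None,fx=3.6,fy=3.6,interpolation=cv2.INTER_CUBIC)[:,:,::-1].copy()
def px(P): return tuple(int(x) for x in ((proj("top",rackpt(q,P))-[265,190]+.5)*3.6))
for w,z in(((.049,.072),.04),((.045,.068),.04)):
    pts=np.array([px([a*w[0],b*w[1],z]) for a,b in((1,1),(1,-1),(-1,-1),(-1,1))]); cv2.polylines(im,[pts],True,(0,0,255),1)
for P in model(q).values(): cv2.circle(im,px(P),4,(0,255,0),1)
cv2.imwrite("pics/ov.png",im)
hsv=cv2.cvtColor(p,cv2.COLOR_RGB2HSV); 
m=((hsv[...,2]>140)&(hsv[...,1]<40)).astype(np.uint8); m[:,:150]=0;m[:,250:]=0;m[:205]=0;m[335:]=0
n,_,st,ce=cv2.connectedComponentsWithStats(m)
for i in range(1,n):
    if st[i,4]>20: W=at_z("top",*ce[i],.064); print(ce[i].round(1),st[i,4],W.round(4),local(q,W).round(3))
E
```

```text
[ 0.5457  0.0456 -0.1641 -0.0883  0.3068  1.7547 -0.5169]
[[-0.5, 1.5], [-0.1, -0.1], [-1.0, 2.4], [0.6, 1.3], [-0.0, -0.8], [1.3, -1.3], [3.1, 0.4], [-0.2, 0.1], [1.0, -2.0], [-2.4, -1.5], [-1.4, 2.2], [-1.0, 2.1], [3.2, 1.9], [-1.9, 1.1]]
[191.  249.2] 132 [0.576  0.3746 0.064 ] [-0.024  0.33 ]
[230.9 298.2] 134 [0.451  0.2694 0.064 ] [-0.13   0.205]
[184.  310.8] 137 [0.4206 0.3867 0.064 ] [-0.179  0.316]
```

View pics/ov.png

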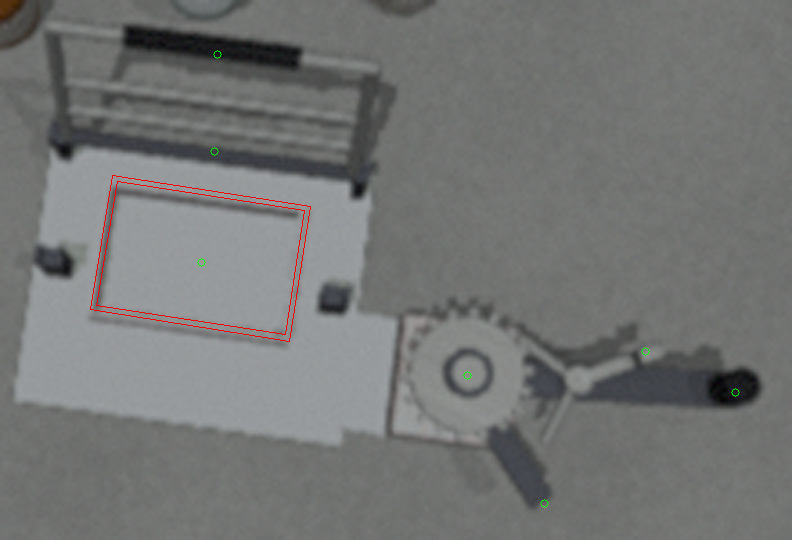

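The overlay sits on the tray rim to within about 2 mm, the three canisters are measured, and the fourth is absent. I'll work in rack axes: with the tool's yaw set to the rack's, tool x is rack x, tool y is minus rack y, and tool z is down.

```bash
cat > rel.py <<'E'
# rel.py x y z [yawoff]: tool-frame row(s) from measured pose to rack-frame TCP targets; args as "x,y,z[,yaw deg]" in mm
import sys
from fit import *
q=np.load("q.npy"); s=state(); T=R.from_quat(s["orientation"]); p=np.array(s["tcp_pos"])
print("t",round(s["time"],2),"rack mm",(local(q,p)*1000).round(1),"z",round(p[2]*1000,1),"axes x",T.as_matrix()[:,0].round(3),"q",np.round(s["qpos"],2),"F",np.round(s["ft_force"],1),"gap",round(s["finger_gap"],4),"gf",round(s["gripper_force"],1))
for a in sys.argv[1:]:
    v=[float(t) for t in a.split(",")]; W=rackpt(q,np.array(v[:3])/1000)
    G=R.from_euler("z",q[2]+np.radians(v[3] if len(v)>3 else 0))*R.from_euler("x",np.pi)
    print(a,(T.inv().apply(W-p)*100).round(2),np.degrees((T.inv()*G).as_rotvec()).round(1),W.round(3))
E
python3 rel.py="" 2>/dev/null; python3 rel.py -30,-400,290 -120,-200,290 -130,205,200 -130,205,110
```

```text
t 1.15 rack mm [-263.6 -726.5] z 226.7 axes x [0.966 0.257 0.   ] q [ 1.57  0.5  -0.43  1.55  0.22  1.14 -0.21] F [-0.2 -0.2 -0.4] gap 0.0919 gf 0.0
-30,-400,290 [ 34.72 -20.15  -6.33] [-0.  -0.  24.3] [ 0.451 -0.344  0.29 ]
-120,-200,290 [ 34.74 -42.09  -6.33] [-0.  -0.  24.3] [ 0.395 -0.132  0.29 ]
-130,205,200 [ 50.49 -79.41   2.68] [-0.  -0.  24.3] [0.451 0.269 0.2  ]
-130,205,110 [ 50.49 -79.41  11.68] [-0.  -0.  24.3] [0.451 0.269 0.11 ]
```

Emit:
carry_out(plan=[[[0,0,-6.3,0,0,6],[12,-6,-6.3,0,0,12],[34.7,-20,-6.3,0,0,24.3],[34.7,-20,-6.3,0,0,24.3],[34.7,-20,-6.3,0,0,24.3],[34.7,-20,-6.3,0,0,24.3],[34.7,-20,-6.3,0,0,24.3],[34.7,-20,-6.3,0,0,24.3],[34.7,-20,-6.3,0,0,24.3],[34.7,-20,-6.3,0,0,24.3],[34.7,-20,-6.3,0,0,24.3]]], fingers=0.3, grip_force=20)

```text
time: 2.52
tcp_pos: [0.4495, -0.3475, 0.2896]
orientation: [0.996, -0.084, -0.0, 0.0]
ft_force: [0.2, 0.4, -0.2]
finger_gap: 0.0598
gripper_force: 0.0
```

```bash
python3 rel.py -80,-100,290 -130,205,200 -130,205,110
```

```text
t 2.52 rack mm [ -30.7 -403.5] z 289.6 axes x [ 0.986 -0.167 -0.001] q [ 1.04  0.31 -0.53  1.68  0.17  1.19 -1.27] F [ 0.2  0.4 -0.2] gap 0.0598 gf 0.0
-80,-100,290 [ -5.04 -30.34  -0.06] [ 0.   0.  -0.2] [ 0.45 -0.04  0.29]
-130,205,200 [-10.14 -60.82   8.93] [ 0.   0.  -0.2] [0.451 0.269 0.2  ]
-130,205,110 [-10.13 -60.83  17.93] [ 0.   0.  -0.2] [0.451 0.269 0.11 ]
```

The last joint would near its limit at this yaw, so I'm turning the tool half round on the way.

Emit:
carry_out(plan=[[[-1,-5,0,0,0,-9],[-2,-10,0,0,0,-18],[-3,-15,0,0,0,-27],[-4,-20,0,0,0,-36],[-4.5,-25,0,0,0,-45],[-5,-30,0,0,0,-54],[-6,-35,0,0,0,-63],[-7,-40,0,0,0,-72],[-8,-45,0,0,0,-81],[-8.6,-50,0,0,0,-90],[-9.4,-55,0,0,0,-99],[-10.1,-60.8,0,0,0,-108],[-10.1,-60.8,1,0,0,-117],[-10.1,-60.8,2,0,0,-126],[-10.1,-60.8,3,0,0,-135],[-10.1,-60.8,4,0,0,-144],[-10.1,-60.8,5,0,0,-153],[-10.1,-60.8,6,0,0,-162],[-10.1,-60.8,7,0,0,-171],[-10.1,-60.8,9,0,0,-179.8]]])

```text
time: 5.03
tcp_pos: [0.4522, 0.2693, 0.1996]
orientation: [0.083, 0.997, -0.0, 0.001]
ft_force: [1.0, 0.9, -0.3]
finger_gap: 0.0599
gripper_force: 0.0
```

```bash
cat > cans.py <<'E'
from fit import *
q=np.load("q.npy"); p,d=cams.camera("top"); hsv=cv2.cvtColor(p,cv2.COLOR_RGB2HSV)
m=((hsv[...,2]>140)&(hsv[...,1]<40)).astype(np.uint8); m[:,:130]=0;m[:,252:]=0;m[:205]=0;m[345:]=0
n,_,st,ce=cv2.connectedComponentsWithStats(m)
for i in range(1,n):
    if 60<st[i,4]: W=at_z("top",*ce[i],.064); print(ce[i].round(1),st[i,4],(local(q,W)*1000).round(1))
E
python3 cans.py; python3 rel.py -130,205,110,180 -130,205,33,180; python3 -c "
from h import *
snap('top','g1')
p,d=cams.camera('top');cv2.imwrite('pics/g1.png',cv2.resize(p[200:360,130:350],None,fx=3,fy=3)[:,:,::-1])"
```

```text
[191.3 248.7] 119 [-22.4 329.1]
[194.6 295.7] 3892 [-138.2  297.1]
[159.1 308.2] 548 [-182.7  379.4]
t 5.08 rack mm [-129.7  203.8] z 196.6 axes x [-0.987  0.16   0.002] q [ 0.38  0.65 -1.31  1.88  0.68  1.18  0.23] F [-0.2 -1.1 -3.6] gap 0.0601 gf 0.0
-130,205,110,180 [0.01 0.14 8.66] [-0.2 -0.1  0.2] [0.451 0.269 0.11 ]
-130,205,33,180 [-1.000e-02  1.600e-01  1.636e+01] [-0.2 -0.1  0.2] [0.451 0.269 0.033]
```

View pics/g1.png

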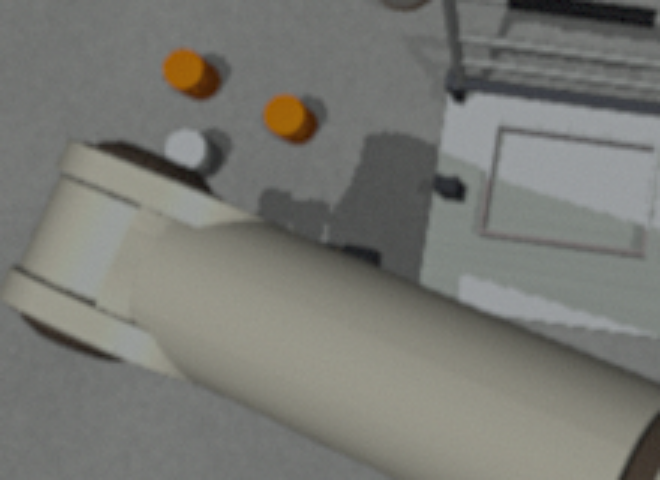

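```bash
python3 -c "
from h import *
p,d=cams.camera('top')
for u,v in((165,270),(150,290),(190,265),(250,300),(175,300)): print(u,v,at_d('top',u,v,d[v,u]).round(3))
p,d=snap('side','s1')"
```

```text
165 270 [0.467 0.263 0.604]
150 290 [0.437 0.283 0.606]
190 265 [0.472 0.221 0.622]
250 300 [0.419 0.126 0.66 ]
175 300 [0.421 0.24  0.622]
```

View pics/s1.png

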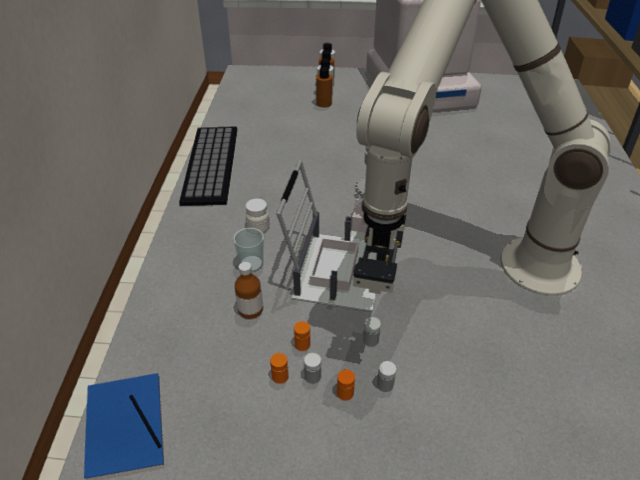

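Emit:
carry_out(plan=[[[0,0.1,4,0,0,0],[0,0.1,8,0,0,0],[0,0.1,10,0,0,0],[0,0.1,12,0,0,0],[0,0.1,14,0,0,0],[0,0.1,15,0,0,0],[0,0.1,16,0,0,0],[0,0.1,16.5,0,0,0],[0,0.1,16.5,0,0,0]]])

```text
time: 6.4
tcp_pos: [0.4509, 0.2716, 0.0347]
orientation: [0.084, 0.996, 0.0, -0.0]
ft_force: [0.3, 1.6, 0.4]
finger_gap: 0.0597
gripper_force: 0.0
```

```bash
python3 rel.py -130,205,33,180
```

```text
t 6.4 rack mm [-130.4  207.5] z 34.7 axes x [-0.986  0.167  0.   ] q [ 0.2   0.83 -1.06  1.97  0.93  0.93  0.05] F [0.3 1.6 0.4] gap 0.0597 gf 0.0
-130,205,33,180 [-0.04 -0.25  0.17] [ 0.  -0.  -0.2] [0.451 0.269 0.033]
```

Emit:
carry_out(plan=[[[0,-0.2,0.1,0,0,0],[0,-0.2,0.1,0,0,0],[0,-0.2,0.1,0,0,0],[0,-0.2,0.1,0,0,0],[0,-0.2,0.1,0,0,0],[0,-0.2,0.1,0,0,0],[0,-0.2,-2,0,0,0],[0,-0.2,-5,0,0,0],[0,-0.2,-9,0,0,0],[0,-0.2,-12,0,0,0],[0,-0.2,-12,0,0,0]]], fingers=-1, grip_force=25)

```text
time: 7.78
tcp_pos: [0.4517, 0.2711, 0.1577]
orientation: [0.084, 0.996, 0.001, 0.002]
ft_force: [-1.0, -0.6, -2.1]
finger_gap: 0.0358
gripper_force: 25.0
```

```bash
python3 rel.py 20,-32,150,180 20,-32,43,180
```

```text
t 7.78 rack mm [-129.6  207.1] z 157.7 axes x [-0.986  0.167 -0.004] q [ 0.33  0.68 -1.25  1.91  0.74  1.1   0.19] F [-1.  -0.6 -2.1] gap 0.0358 gf 25.0
20,-32,150,180 [-15.04 -23.86   0.76] [ 0.2  0.2 -0.2] [0.56  0.011 0.15 ]
20,-32,43,180 [-14.99 -23.9   11.45] [ 0.2  0.2 -0.2] [0.56  0.011 0.043]
```

Emit:
carry_out(plan=[[[-2,-3,0,0,0,0],[-4,-7,0,0,0,0],[-7,-11,0,0,0,0],[-10,-15,0,0,0,0],[-12,-19,0,0,0,0],[-14,-22.5,0,0,0,0],[-15,-23.8,0,0,0,0],[-15,-23.8,0,0,0,0],[-15,-23.8,3,0,0,0],[-15,-23.8,6,0,0,0],[-15,-23.8,8,0,0,0],[-15,-23.8,9,0,0,0],[-15,-23.8,9,0,0,0],[-15,-23.8,9,0,0,0]]])

```text
time: 9.52
tcp_pos: [0.5594, 0.0103, 0.0657]
orientation: [0.084, 0.996, 0.0, 0.001]
ft_force: [0.8, -0.3, -0.9]
finger_gap: 0.036
gripper_force: 25.0
```

```bash
python3 rel.py 20,-32,42.5,180
```

```text
t 9.53 rack mm [ 19.3 -32.5] z 65.7 axes x [-0.986  0.167 -0.001] q [ 0.74  0.86 -1.13  1.88  0.92  1.03  0.61] F [ 0.8 -0.3 -0.9] gap 0.036 gf 25.0
20,-32,42.5,180 [-0.07  0.05  2.32] [ 0.   0.1 -0.2] [0.56  0.011 0.042]
```

Emit:
carry_out(plan=[[[0,0,1,0,0,0],[0,0,1.8,0,0,0],[0,0,2.2,0,0,0],[0,0,2.35,0,0,0],[0,0,2.35,0,0,0],[0,0,2.35,0,0,0]]])

```text
time: 10.28
tcp_pos: [0.5585, 0.0096, 0.0419]
orientation: [0.084, 0.996, -0.001, -0.0]
ft_force: [-3.5, -1.7, 6.6]
finger_gap: 0.0356
gripper_force: 25.0
```

Emit:
carry_out(plan=[[[0,0,0,0,0,0],[0,0,0,0,0,0],[0,0,0,0,0,0],[0,0,-1,0,0,0],[0,0,-4,0,0,0],[0,0,-8,0,0,0],[0,0,-12,0,0,0],[0,0,-12,0,0,0]]], fingers=0.1)

```text
time: 11.28
tcp_pos: [0.5609, 0.0108, 0.165]
orientation: [0.084, 0.996, 0.0, 0.003]
ft_force: [0.3, -0.3, 0.2]
finger_gap: 0.0505
gripper_force: 0.0
```

```bash
python3 cans.py; python3 rel.py -22,329,165,180 -22,329,33.5,180
```

```text
[191.  249.2] 132 [-23.8 329.6]
[184.  310.7] 136 [-179.1  316.2]
t 11.32 rack mm [ 19.7 -32.8] z 163.0 axes x [-0.986  0.167 -0.003] q [ 0.82  0.75 -1.26  1.83  0.78  1.17  0.7 ] F [ 0.7  0.6 -1.1] gap 0.0504 gf 0.0
-22,329,165,180 [ 4.31 36.16 -0.21] [ 0.   0.2 -0.2] [0.578 0.374 0.165]
-22,329,33.5,180 [ 4.35 36.16 12.94] [ 0.   0.2 -0.2] [0.578 0.374 0.034]
```

Emit:
carry_out(plan=[[[1,5,0,0,0,0],[1.5,10,0,0,0,0],[2,15,0,0,0,0],[3,20,0,0,0,0],[3.5,25,0,0,0,0],[4,30,0,0,0,0],[4.4,34,0,0,0,0],[4.4,36.2,0,0,0,0],[4.4,36.2,0,0,0,0],[4.4,36.2,3,0,0,0],[4.4,36.2,6,0,0,0],[4.4,36.2,8,0,0,0],[4.4,36.2,8,0,0,0],[4.4,36.2,8,0,0,0]]], fingers=0.3)

```text
time: 13.08
tcp_pos: [0.5763, 0.3744, 0.0822]
orientation: [0.084, 0.996, 0.001, 0.0]
ft_force: [0.4, -0.2, 0.4]
finger_gap: 0.0595
gripper_force: 0.0
```

```bash
python3 rel.py -23,329.5,33.5,180
```

```text
t 13.07 rack mm [-23.6 329.4] z 82.2 axes x [-0.986  0.167 -0.001] q [ 0.02  0.96 -1.05  1.54  0.88  1.17  0.2 ] F [ 0.4 -0.2  0.4] gap 0.0595 gf 0.0
-23,329.5,33.5,180 [-0.06  0.    4.87] [ 0.1  0.  -0.2] [0.577 0.374 0.034]
```

Emit:
carry_out(plan=[[[0,0,1.5,0,0,0],[0,0,3,0,0,0],[0,0,4,0,0,0],[0,0,4.8,0,0,0],[0,0,4.8,0,0,0]]])

```text
time: 13.7
tcp_pos: [0.5754, 0.3739, 0.0323]
orientation: [0.084, 0.996, -0.0, -0.001]
ft_force: [0.0, -0.2, 0.3]
finger_gap: 0.0595
gripper_force: 0.0
```

Emit:
carry_out(plan=[[[0,0,0,0,0,0],[0,0,0,0,0,0],[0,0,0,0,0,0],[0,0,0,0,0,0],[0,0,0,0,0,0],[0,0,0,0,0,0],[0,0,-2,0,0,0],[0,0,-5,0,0,0],[0,0,-9,0,0,0],[0,0,-12,0,0,0],[0,0,-12,0,0,0]]], fingers=-1, grip_force=25)

```text
time: 15.08
tcp_pos: [0.5768, 0.3759, 0.1572]
orientation: [0.084, 0.996, 0.002, 0.002]
ft_force: [0.3, 0.4, -0.8]
finger_gap: 0.0355
gripper_force: 25.0
```

```bash
python3 rel.py 20,32,154,180 20,32,43,180
```

```text
t 15.07 rack mm [-23.3 331. ] z 157.2 axes x [-0.986  0.167 -0.004] q [ 0.05  0.88 -1.11  1.5   0.81  1.27  0.24] F [ 0.3  0.4 -0.8] gap 0.0355 gf 25.0
20,32,154,180 [ -4.43 -29.88   0.21] [ 0.2  0.2 -0.2] [0.571 0.074 0.154]
20,32,43,180 [ -4.39 -29.93  11.31] [ 0.2  0.2 -0.2] [0.571 0.074 0.043]
```

Emit:
carry_out(plan=[[[-0.5,-4,0,0,0,0],[-1,-8,0,0,0,0],[-1.5,-12,0,0,0,0],[-2.5,-17,0,0,0,0],[-3,-22,0,0,0,0],[-4,-26,0,0,0,0],[-4.4,-29,0,0,0,0],[-4.4,-29.8,0,0,0,0],[-4.4,-29.8,1,0,0,0],[-4.4,-29.8,4,0,0,0],[-4.4,-29.8,7,0,0,0],[-4.4,-29.8,9,0,0,0],[-4.4,-29.8,9,0,0,0],[-4.4,-29.8,9,0,0,0]]])

```text
time: 16.82
tcp_pos: [0.57, 0.0741, 0.064]
orientation: [0.083, 0.997, 0.0, 0.001]
ft_force: [0.4, 0.2, -0.8]
finger_gap: 0.0351
gripper_force: 25.0
```

```bash
python3 rel.py 20,32,42,180
```

```text
t 16.82 rack mm [19.3 32.1] z 64.0 axes x [-0.986  0.166 -0.001] q [ 0.6   0.86 -1.1   1.85  0.91  1.04  0.52] F [ 0.4  0.2 -0.8] gap 0.0351 gf 25.0
20,32,42,180 [-0.07 -0.02  2.2 ] [ 0.1  0.1 -0.2] [0.571 0.074 0.042]
```

Emit:
carry_out(plan=[[[0,0,1,0,0,0],[0,0,1.8,0,0,0],[0,0,2.1,0,0,0],[0,0,2.25,0,0,0],[0,0,2.25,0,0,0],[0,0,2.25,0,0,0]]])

```text
time: 17.58
tcp_pos: [0.5693, 0.0726, 0.0416]
orientation: [0.084, 0.996, -0.001, -0.0]
ft_force: [-3.4, -1.6, 7.4]
finger_gap: 0.0353
gripper_force: 25.0
```

Emit:
carry_out(plan=[[[0,0,0,0,0,0],[0,0,0,0,0,0],[0,0,0,0,0,0],[0,0,-1,0,0,0],[0,0,-4,0,0,0],[0,0,-8,0,0,0],[0,0,-12,0,0,0],[0,0,-12,0,0,0]]], fingers=-0.05)

```text
time: 18.58
tcp_pos: [0.5715, 0.0742, 0.1646]
orientation: [0.084, 0.996, 0.001, 0.003]
ft_force: [0.2, 0.1, -0.5]
finger_gap: 0.0437
gripper_force: 0.0
```

```bash
python3 cans.py; python3 rel.py -179,316,160,180 -179,316,33.5,180
```

```text
[184.  310.8] 137 [-179.2  316.1]
t 18.62 rack mm [19.9 31.4] z 162.6 axes x [-0.986  0.167 -0.003] q [ 0.68  0.75 -1.22  1.79  0.77  1.17  0.61] F [ 0.   0.2 -1.2] gap 0.0435 gf 0.0
-179,316,160,180 [20.   28.38  0.21] [ 0.   0.2 -0.2] [0.421 0.387 0.16 ]
-179,316,33.5,180 [20.04 28.38 12.86] [ 0.   0.2 -0.2] [0.421 0.387 0.034]
```

Emit:
carry_out(plan=[[[2,3,0,0,0,0],[5,7,0,0,0,0],[8,11,0,0,0,0],[11,16,0,0,0,0],[14,20,0,0,0,0],[17,24,0,0,0,0],[19,27,0,0,0,0],[20,28.4,0,0,0,0],[20,28.4,0,0,0,0],[20,28.4,3,0,0,0],[20,28.4,6,0,0,0],[20,28.4,8,0,0,0],[20,28.4,8,0,0,0],[20,28.4,8,0,0,0]]], fingers=0.3)

```text
time: 20.38
tcp_pos: [0.4203, 0.3866, 0.0816]
orientation: [0.084, 0.996, 0.0, 0.0]
ft_force: [-0.5, 1.1, 0.7]
finger_gap: 0.0601
gripper_force: 0.0
```

```bash
python3 rel.py -179,316,33.5,180
```

```text
t 20.38 rack mm [-179.4  316. ] z 81.6 axes x [-0.986  0.168 -0.001] q [-0.02  0.81 -1.08  1.85  0.84  1.03 -0.05] F [-0.5  1.1  0.7] gap 0.0601 gf 0.0
-179,316,33.5,180 [-0.04 -0.01  4.81] [ 0.1  0.  -0.2] [0.421 0.387 0.034]
```

Emit:
carry_out(plan=[[[0,0,1.5,0,0,0],[0,0,3,0,0,0],[0,0,4,0,0,0],[0,0,4.8,0,0,0],[0,0,4.8,0,0,0]]])

```text
time: 21.0
tcp_pos: [0.4192, 0.3862, 0.032]
orientation: [0.084, 0.996, -0.0, -0.0]
ft_force: [0.3, -0.1, 0.0]
finger_gap: 0.0597
gripper_force: 0.0
```

Emit:
carry_out(plan=[[[0,0,0,0,0,0],[0,0,0,0,0,0],[0,0,0,0,0,0],[0,0,0,0,0,0],[0,0,0,0,0,0],[0,0,0,0,0,0],[0,0,-2,0,0,0],[0,0,-5,0,0,0],[0,0,-9,0,0,0],[0,0,-12,0,0,0],[0,0,-12,0,0,0]]], fingers=-1, grip_force=25)

```text
time: 22.38
tcp_pos: [0.4204, 0.388, 0.1557]
orientation: [0.084, 0.996, 0.002, 0.002]
ft_force: [0.9, 0.4, -2.8]
finger_gap: 0.0353
gripper_force: 25.0
```

```bash
python3 rel.py -22,0,154,180 -22,0,43,180; python3 - <<'E'
from fit import *
q=np.load("q.npy"); p,d=cams.camera("top")
hsv=cv2.cvtColor(p,cv2.COLOR_RGB2HSV)
cv2.imwrite('pics/tray.png',cv2.resize(p[190:340,265:485],None,fx=3.6,fy=3.6,interpolation=cv2.INTER_CUBIC)[:,:,::-1])
E
```

```text
t 22.38 rack mm [-179.5  317.4] z 155.7 axes x [-0.986  0.167 -0.003] q [ 0.04  0.73 -1.18  1.8   0.74  1.13  0.01] F [ 0.9  0.4 -2.8] gap 0.0353 gf 25.0
-22,0,154,180 [-15.86 -31.69   0.1 ] [ 0.2  0.2 -0.2] [0.524 0.049 0.154]
-22,0,43,180 [-15.83 -31.73  11.19] [ 0.2  0.2 -0.2] [0.524 0.049 0.043]
```

View pics/tray.png

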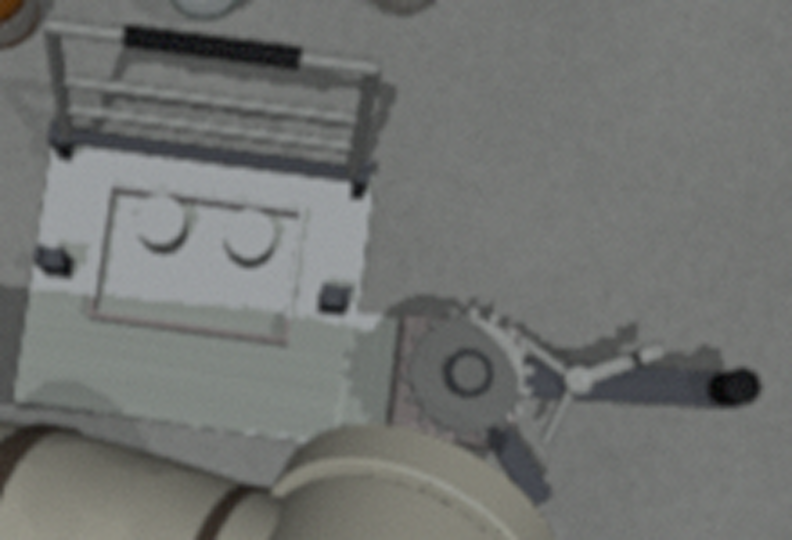

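Both canisters stand upright in the tray, with caps at about (310,252) and (334,256). Now the third.

Emit:
carry_out(plan=[[[-2,-4,0,0,0,0],[-4,-8,0,0,0,0],[-6,-12,0,0,0,0],[-8,-16,0,0,0,0],[-10,-20,0,0,0,0],[-12,-24,0,0,0,0],[-14,-28,0,0,0,0],[-15.5,-31,0,0,0,0],[-15.8,-31.7,0,0,0,0],[-15.8,-31.7,1,0,0,0],[-15.8,-31.7,4,0,0,0],[-15.8,-31.7,7,0,0,0],[-15.8,-31.7,9,0,0,0],[-15.8,-31.7,9,0,0,0],[-15.8,-31.7,9,0,0,0]]])

```text
time: 24.3
tcp_pos: [0.523, 0.0485, 0.0634]
orientation: [0.083, 0.997, 0.0, 0.0]
ft_force: [0.1, -1.4, -0.2]
finger_gap: 0.0357
gripper_force: 25.0
```

```bash
python3 rel.py -22,0,42,180
```

```text
t 24.3 rack mm [-22.9  -0.9] z 63.4 axes x [-0.986  0.166 -0.001] q [ 0.69  0.81 -1.13  1.97  0.9   0.98  0.52] F [ 0.1 -1.4 -0.2] gap 0.0357 gf 25.0
-22,0,42,180 [-0.09  0.08  2.14] [ 0.   0.  -0.2] [0.524 0.049 0.042]
```

Emit:
carry_out(plan=[[[0,0,1,0,0,0],[0,0,1.7,0,0,0],[0,0,2.0,0,0,0],[-0.1,0.1,2.2,0,0,0],[-0.1,0.1,2.2,0,0,0],[-0.1,0.1,2.2,0,0,0]]])

```text
time: 25.05
tcp_pos: [0.5237, 0.0482, 0.041]
orientation: [0.084, 0.996, -0.0, 0.0]
ft_force: [-1.7, -1.1, 3.9]
finger_gap: 0.0353
gripper_force: 25.0
```

Emit:
carry_out(plan=[[[0,0,0,0,0,0],[0,0,0,0,0,0],[0,0,0,0,0,0],[0,0,-1,0,0,0],[0,0,-4,0,0,0],[0,0,-8,0,0,0],[0,0,-14,0,0,0],[0,0,-20,0,0,0],[0,0,-26,0,0,9],[0,0,-28,0,0,18],[0,0,-28,0,0,27],[0,0,-28,0,0,36],[0,0,-28,0,0,45],[0,0,-28,0,0,54],[0,0,-28,0,0,63],[0,0,-28,0,0,72],[0,0,-28,0,0,81],[0,0,-28,0,0,90],[0,0,-28,0,0,90]]], fingers=-0.05)

```text
time: 27.42
tcp_pos: [0.5235, 0.0488, 0.3213]
orientation: [0.763, 0.646, 0.0, 0.0]
ft_force: [-0.4, 0.5, -0.2]
finger_gap: 0.0434
gripper_force: 0.0
```

```bash
python3 - <<'E'
from fit import *
q=np.load("q.npy")
f=lambda v: np.concatenate([proj("top",rackpt(q,grip(v[0])))-[324,203.7],proj("side",rackpt(q,grip(v[0])))-[289.5,185.5]])
s=least_squares(f,[1.75]); print(s.x,s.fun.round(1),np.round(grip(s.x[0]),4))
for n,v in(("top",203.7),):
    o,d=ray("top",324,v); print([ (local(q,at_z("top",324,v,z))*1000).round(1).tolist() for z in(.245,.25,.2525)])
print((local(q,at_z("side",289.5,185.5,.25))*1000).round(1))
E
python3 rel.py 102,0,300,90 102,0,233,90
```

```text
[1.77587945] [ 1.2 -0.5  0.7  0.1] [0.1046 0.     0.2514]
[[104.6, 2.7], [103.4, 2.4], [102.9, 2.3]]
[106.9  -1.8]
t 27.43 rack mm [-22.5  -0.4] z 321.3 axes x [ 0.165  0.986 -0.   ] q [ 0.75  0.32 -1.09  1.73  0.3   1.27 -0.57] F [-0.4  0.5 -0.2] gap 0.0434 gf 0.0
102,0,300,90 [ 0.06 12.45  2.14] [ 0.   0.  -0.1] [0.646 0.029 0.3  ]
102,0,233,90 [ 0.07 12.44  8.84] [ 0.   0.  -0.1] [0.646 0.029 0.233]
```

Emit:
carry_out(plan=[[[0,3,0,0,0,0],[0,7,0,0,0,0],[0,11,0,0,0,0],[0,12.7,0,0,0,0],[0,12.7,1,0,0,0],[0,12.7,3,0,0,0],[0,12.7,5,0,0,0],[0,12.7,7,0,0,0],[0,12.7,8.4,0,0,0],[0,12.7,8.9,0,0,0],[0,12.7,8.9,0,0,0]]])

```text
time: 28.8
tcp_pos: [0.6489, 0.0272, 0.2317]
orientation: [0.764, 0.645, 0.0, -0.0]
ft_force: [-0.2, -0.4, 1.0]
finger_gap: 0.0436
gripper_force: 0.0
```

```bash
python3 rel.py 104.6,0,232.4,90; python3 - <<'E'
from fit import *
q=np.load("q.npy"); p,d=cams.camera("side")
for P in([.02,-.032,.072],[.02,.032,.072],[-.022,0,.072]):
    u,v=proj("side",rackpt(q,P)).round().astype(int); print(u,v,at_d("side",u,v,d[v,u]).round(3), rackpt(q,P).round(3))
cv2.imwrite('pics/g2.png',cv2.resize(p[120:320,230:430],None,fx=3,fy=3,interpolation=cv2.INTER_CUBIC)[:,:,::-1])
E
```

```text
t 28.8 rack mm [104.8  -1.3] z 231.7 axes x [0.167 0.986 0.   ] q [ 0.54  0.64 -0.93  1.54  0.53  1.24 -0.64] F [-0.2 -0.4  1. ] gap 0.0436 gf 0.0
104.6,0,232.4,90 [ 0.13 -0.02 -0.07] [-0.  -0.  -0.2] [0.649 0.028 0.232]
329 240 [0.559 0.011 0.072] [0.56  0.011 0.072]
323 257 [0.519 1.043 1.012] [0.571 0.074 0.072]
342 251 [0.525 0.053 0.075] [0.524 0.049 0.072]
```

View pics/g2.png

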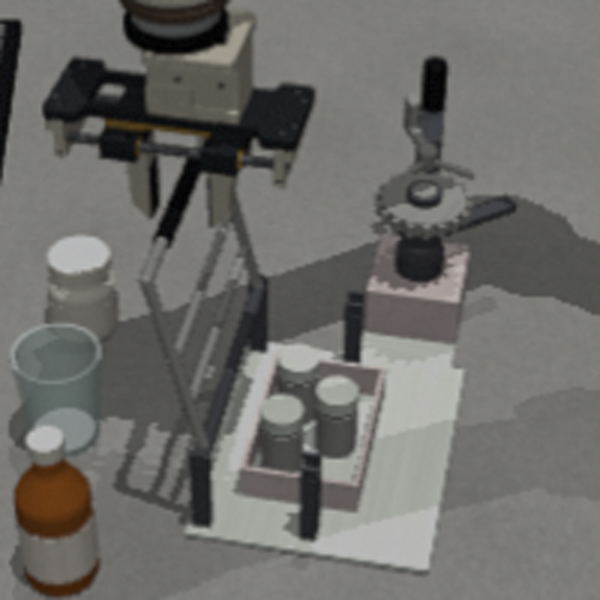

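The fingers straddle the grip sleeve and three canisters stand in the tray. Next I'll grip lightly and swing the gate along its arc.

Emit:
carry_out(plan=[[[0,0,0,0,0,0],[0,0,0,0,0,0],[0,0,0,0,0,0],[0,0,0,0,0,0],[0,-1.5,-0.2,0,0,0],[0,-2.96,-0.35,0,0,0],[0,-4.2,-0.35,0,0,0],[0,-5.5,-0.24,0,0,0]]], fingers=-1, grip_force=12)

```text
time: 29.85
tcp_pos: [0.5937, 0.0358, 0.2342]
orientation: [0.764, 0.645, -0.0, 0.0]
ft_force: [1.6, -3.6, 1.3]
finger_gap: 0.0146
gripper_force: 12.0
```

```bash
python3 rel.py -100,0,66,90
```

```text
t 29.85 rack mm [48.9 -1.8] z 234.2 axes x [ 0.167  0.986 -0.001] q [ 0.6   0.54 -0.98  1.68  0.48  1.19 -0.66] F [ 1.6 -3.6  1.3] gap 0.0146 gf 12.0
-100,0,66,90 [  0.14 -14.89  16.82] [ 0.   0.1 -0.2] [0.447 0.062 0.066]
```

Emit:
carry_out(plan=[[[0,-1.25,0.2,0,0,0],[0,-2.5,0.5,0,0,0],[0,-3.7,0.9,0,0,0],[0,-4.9,1.36,0,0,0],[0,-6.05,1.93,0,0,0],[0,-7.15,2.57,0,0,0],[0,-8.2,3.3,0,0,0],[0,-9.2,4.1,0,0,0],[0,-10.1,5,0,0,0],[0,-10.96,5.93,0,0,0],[0,-11.73,6.95,0,0,0],[0,-12.45,8,0,0,0],[0,-13.05,9.1,0,0,0],[0,-13.6,10.26,0,0,0],[0,-14.05,11.45,0,0,0],[0,-14.4,12.67,0,0,0],[0,-14.4,12.67,0,0,0]]])

```text
time: 31.98
tcp_pos: [0.4509, 0.0605, 0.1062]
orientation: [0.764, 0.646, -0.001, -0.001]
ft_force: [-1.7, -4.5, -1.7]
finger_gap: 0.0147
gripper_force: 12.0
```

```bash
python3 rel.py -100,0,66,90
```

```text
t 31.98 rack mm [-95.9  -0.7] z 106.2 axes x [ 0.167  0.986 -0.   ] q [ 0.61  0.48 -0.96  2.11  0.54  0.82 -0.85] F [-1.7 -4.5 -1.7] gap 0.0147 gf 12.0
-100,0,66,90 [ 0.07 -0.39  4.02] [-0.2  0.  -0.2] [0.447 0.062 0.066]
```

Emit:
carry_out(plan=[[[0,-0.2,0.8,0,0,0],[0,-0.35,1.6,0,0,0],[0,-0.45,2.5,0,0,0],[0,-0.5,3.2,0,0,0],[0,-0.55,3.7,0,0,0],[0,-0.55,4.0,0,0,0],[0,-0.55,4.2,0,0,0],[0,-0.55,4.35,0,0,0],[0,-0.55,4.35,0,0,0]]])

```text
time: 33.1
tcp_pos: [0.4449, 0.0615, 0.0633]
orientation: [0.764, 0.645, -0.002, -0.001]
ft_force: [-5.0, -2.6, -2.9]
finger_gap: 0.0145
gripper_force: 12.1
```

```bash
python3 rel.py -100,0,66,90
```

```text
t 33.1 rack mm [-102.    -0.8] z 63.3 axes x [ 0.167  0.986 -0.001] q [ 0.54  0.54 -0.88  2.15  0.63  0.74 -0.93] F [-5.  -2.6 -2.9] gap 0.0145 gf 12.1
-100,0,66,90 [ 0.08  0.2  -0.27] [-0.2  0.  -0.2] [0.447 0.062 0.066]
```

Emit:
carry_out(plan=[[[0,0.1,0.3,0,0,0],[0,0.1,0.6,0,0,0],[0,0.1,0.6,0,0,0]]])

```text
time: 33.48
tcp_pos: [0.4449, 0.0618, 0.0576]
orientation: [0.764, 0.646, -0.002, -0.002]
ft_force: [-9.9, -1.1, 5.4]
finger_gap: 0.0146
gripper_force: 12.0
```

```bash
python3 - <<'E'
from fit import *
q=np.load("q.npy"); p,d=cams.camera("side")
cv2.imwrite('pics/g3.png',cv2.resize(p[150:330,250:450],None,fx=3,fy=3,interpolation=cv2.INTER_CUBIC)[:,:,::-1])
# side-rod heights
for y in(.09,.095,.1): print(proj("side",rackpt(q,[0,y,.09])).round(1))
E
```

```text
[325.9 269.7]
[325.5 271.2]
[325.  272.6]
```

View pics/g3.png

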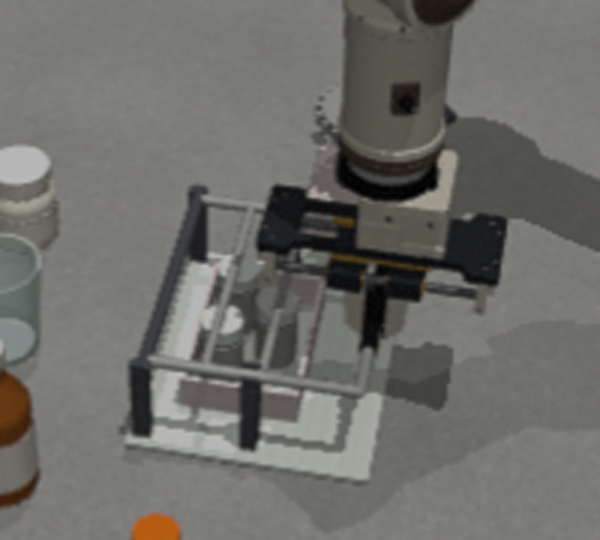

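The gate lies level with its side rod in the catches, and pressing further gave resistance. I'll release it, lift clear, and measure the handle and tab.

Emit:
carry_out(plan=[[[0,0.1,-0.3,0,0,0],[0,0.1,-0.3,0,0,0],[0,0.1,-0.3,0,0,0],[0,0.1,-0.3,0,0,0],[0,0.1,-2,0,0,0],[0,0.1,-6,0,0,0],[0,0.1,-11,0,0,0],[0,0.1,-16,0,0,0],[0,0.1,-20,0,0,0],[0,0.1,-20,0,0,0]]], fingers=-0.2)

```text
time: 34.78
tcp_pos: [0.4516, 0.0613, 0.2607]
orientation: [0.764, 0.645, 0.002, 0.002]
ft_force: [0.9, -0.1, 0.2]
finger_gap: 0.0368
gripper_force: 0.0
```

```bash
python3 - <<'E'
from fit import *
q=np.load("q.npy"); p,d=cams.camera("top")
cv2.imwrite('pics/l1.png',cv2.resize(p[190:340,265:485],None,fx=3.6,fy=3.6,interpolation=cv2.INTER_CUBIC)[:,:,::-1])
print("est from first crop")
W=local(q,at_z("top",471,297,.172))*1000; print("knob",W.round(1),"h",np.arctan2(-(W[0]+60),-(W[1]+190)).round(3),np.hypot(W[0]+60,W[1]+190).round(1))
W=local(q,at_z("top",396.2,294,.135))*1000; print("axis",W.round(1))
W=local(q,at_z("top",446,288,.166))*1000; print("tab",W.round(1))
for h in(-.09,-.05,0): print(h,[(np.array(tab(h,x))*1000).round(1).tolist() for x in(-.45,0,.45)])
for n in("handle_knob","pawl_tab"):
    for c in("top","side"):
        cams.camera(c)
        for m in mark_of(c,n)[:1]:
            u,v=m["centre"]; W=local(q,at_z(c,u,v,.148 if n[0]=="h" else .152))*1000; print(n,c,np.round([u,v],1),round(m["confidence"],2),W.round(1))
E
python3 rel.py -45,-300,200,90
```

```text
est from first crop
knob [ -42.8 -358. ] h -0.102 168.9
axis [ -59.9 -193.6]
tab [ -30.7 -300.9]
-0.09 [[-30.4, -300.3, 152.0], [-49.5, -306.5, 152.0], [-69.4, -303.8, 152.0]]
-0.05 [[-34.8, -301.4, 152.0], [-54.2, -306.9, 152.0], [-73.9, -303.4, 152.0]]
0 [[-40.4, -302.5, 152.0], [-60.0, -307.0, 152.0], [-79.6, -302.5, 152.0]]
handle_knob top [467.5 299.2] 0.69 [ -46.9 -356.5]
handle_knob side [247.7 253. ] 0.69 [172.2 133.6]
pawl_tab top [442.  288.6] 0.56 [ -32.2 -294.8]
pawl_tab side [398.1 186.5] 0.54 [-130.5 -186.8]
t 35.23 rack mm [-98.1  -0.5] z 257.3 axes x [0.167 0.986 0.   ] q [ 0.87  0.23 -1.19  1.97  0.24  1.1  -0.58] F [-0.4  0.5  0.3] gap 0.0368 gf 0.0
-45,-300,200,90 [-29.93   5.42   5.71] [-0.1 -0.  -0.2] [ 0.452 -0.243  0.2  ]
```

View pics/l1.png

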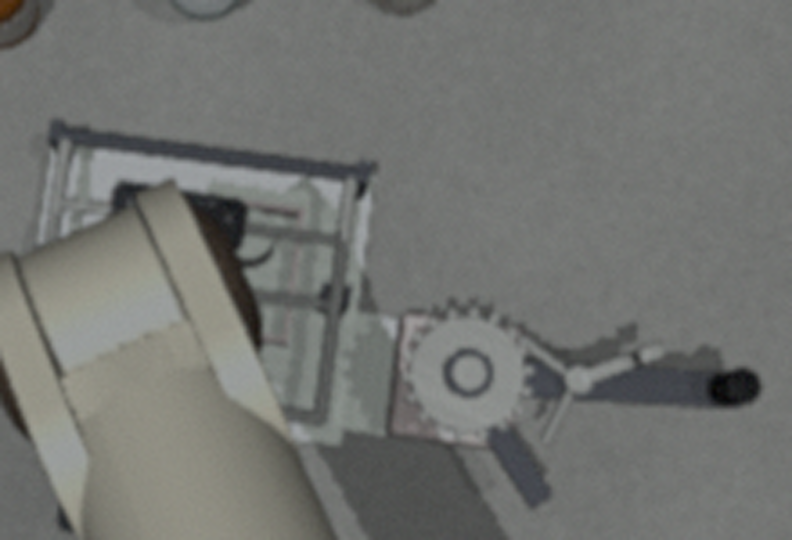

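Gate closed. The handle is at about -0.10 rad, and the tab at rack (-31,-300) mm is on the loosening side, matching the model. Next I'll straddle the tab.

Emit:
carry_out(plan=[[[-4,1,0,0,0,0],[-9,2,0,0,0,0],[-14,3,0,0,0,0],[-19,4,0,0,0,0],[-24,5,0,0,0,0],[-28,6,0,0,0,0],[-30,6.7,0,0,0,0],[-30,6.7,0,0,0,0],[-30,6.7,3,0,0,0],[-30,6.7,5.5,0,0,0],[-30,6.7,7,0,0,0],[-30,6.7,7,0,0,0],[-30,6.7,7,0,0,0]]], fingers=-0.3)

```text
time: 36.85
tcp_pos: [0.466, -0.2456, 0.1889]
orientation: [0.764, 0.646, 0.0, 0.001]
ft_force: [0.1, -0.9, 0.1]
finger_gap: 0.0321
gripper_force: 0.0
```

```bash
python3 rel.py -31,-300.5,140,90
```

```text
t 36.85 rack mm [ -31.1 -300.2] z 188.9 axes x [ 0.166  0.986 -0.   ] q [ 1.21  0.46 -0.97  1.89  0.44  1.03 -0.12] F [ 0.1 -0.9  0.1] gap 0.0321 gf 0.0
-31,-300.5,140,90 [-0.03  0.    4.89] [ 0.1  0.  -0.2] [ 0.466 -0.246  0.14 ]
```

Emit:
carry_out(plan=[[[0,0,1.5,0,0,0],[0,0,3,0,0,0],[0,0,4,0,0,0],[0,0,4.9,0,0,0],[0,0,4.9,0,0,0]]])

```text
time: 37.48
tcp_pos: [0.4648, -0.2457, 0.1381]
orientation: [0.764, 0.645, -0.0, -0.001]
ft_force: [-0.8, -0.0, -0.6]
finger_gap: 0.0318
gripper_force: 0.0
```

Emit:
carry_out(plan=[[[0,0,0,0,0,0],[0,0,0,0,0,0],[0,-0.5,0,0,0,0],[-0.1,-1,0,0,0,0],[-0.3,-1.5,0,0,0,0],[-0.4,-2,0,0,0,0],[-0.4,-2.5,0,0,0,0],[-0.3,-3,0,0,0,0],[-0.3,-3.5,0,0,0,0],[-0.2,-4,0,0,0,0],[-0.2,-4,0,0,0,0]]], fingers=-0.57, grip_force=10)

```text
time: 38.85
tcp_pos: [0.4249, -0.2413, 0.139]
orientation: [0.764, 0.645, -0.0, -0.0]
ft_force: [0.1, -2.1, 2.3]
finger_gap: 0.0196
gripper_force: 1.5
```

```bash
python3 rel.py -31,-300.5,140,90; python3 - <<'E'
from fit import *
q=np.load("q.npy"); p,d=cams.camera("side")
for c in("top","side"):
    cams.camera(c)
    for m in mark_of(c,"handle_knob")[:2]:
        u,v=m["centre"]; W=local(q,at_z(c,u,v,.148))*1000; print(c,np.round([u,v],1),round(m["confidence"],2),W.round(1))
cv2.imwrite('pics/p1.png',cv2.resize(p[110:240,310:450],None,fx=4,fy=4,interpolation=cv2.INTER_CUBIC)[:,:,::-1])
E
```

```text
t 38.85 rack mm [ -72.4 -302.8] z 139.0 axes x [ 0.167  0.986 -0.   ] q [ 1.24  0.46 -0.95  2.01  0.48  0.9  -0.13] F [ 0.1 -2.1  2.3] gap 0.0196 gf 1.5
-31,-300.5,140,90 [ 0.24  4.13 -0.1 ] [-0.   0.  -0.2] [ 0.466 -0.246  0.14 ]
side [375.7 145.9] 0.68 [ -44.5 -371.7]
```

View pics/p1.png

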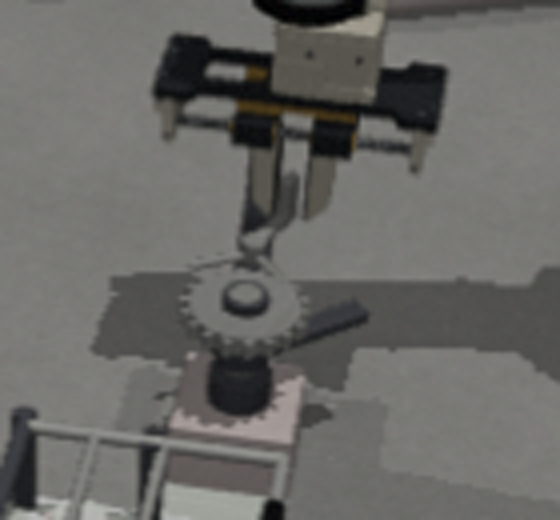

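The tab now lies on the near (clockwise) side, against the far finger. I'll push a little more to bring it fully over.

Emit:
carry_out(plan=[[[0,-0.2,0,0,0,0],[0,-0.4,0,0,0,0],[0,-0.5,0,0,0,0],[0,-0.5,0,0,0,0]]])

```text
time: 39.6
tcp_pos: [0.4206, -0.2403, 0.139]
orientation: [0.764, 0.645, 0.0, 0.0]
ft_force: [3.6, -1.3, 1.1]
finger_gap: 0.0202
gripper_force: 2.4
```

```bash
python3 rel.py -31,-300.5,140,90; python3 - <<'E'
from fit import *
q=np.load("q.npy"); p,d=cams.camera("side")
b=(p.max(2)<45).astype(np.uint8); b[:,:360]=0; b[:,395:]=0; b[:130]=0; b[165:]=0
n,_,st,ce=cv2.connectedComponentsWithStats(b); print([(st[i].tolist(),ce[i].round(1)) for i in range(1,n) if st[i,4]>15])
E
```

```text
t 39.6 rack mm [ -76.7 -302.5] z 139.0 axes x [0.167 0.986 0.   ] q [ 1.25  0.46 -0.95  2.02  0.48  0.9  -0.13] F [ 3.6 -1.3  1.1] gap 0.0202 gf 2.4
-31,-300.5,140,90 [ 0.21  4.57 -0.1 ] [ 0.  -0.  -0.2] [ 0.466 -0.246  0.14 ]
[([360, 130, 35, 8, 132], array([375.2, 133.2])), ([369, 138, 14, 25, 115], array([376.5, 144.3])), ([389, 140, 6, 10, 52], array([391.7, 144.3]))]
```

Emit:
carry_out(plan=[[[0,0.1,0,0,0,0],[0,0.1,0,0,0,0],[0,0.1,0,0,0,0],[0,0.1,-2,0,0,0],[0,0.1,-5,0,0,0],[0,4,-8,0,0,0],[4,9,-8,0,0,0],[9,13,-8,0,0,0],[13,17,-8,0,0,0],[16,20,-8,0,0,0],[16,20,-8,0,0,0]]], fingers=-0.2)

```text
time: 41.02
tcp_pos: [0.6466, -0.1114, 0.2205]
orientation: [0.762, 0.648, 0.002, -0.001]
ft_force: [0.2, 0.8, 0.5]
finger_gap: 0.0366
gripper_force: 0.0
```

```bash
python3 - <<'E'
from fit import *
p,d=cams.camera("top")
cv2.imwrite('pics/p2.png',cv2.resize(p[250:350,370:490],None,fx=5,fy=5,interpolation=cv2.INTER_CUBIC)[:,:,::-1])
E
python3 rel.py
```

```text
t 41.08 rack mm [ 124.2 -141.2] z 220.0 axes x [0.164 0.986 0.002] q [ 0.74  0.65 -0.91  1.53  0.53  1.22 -0.42] F [-0.7 -0.2 -0.2] gap 0.0367 gf 0.0
```

View pics/p2.png

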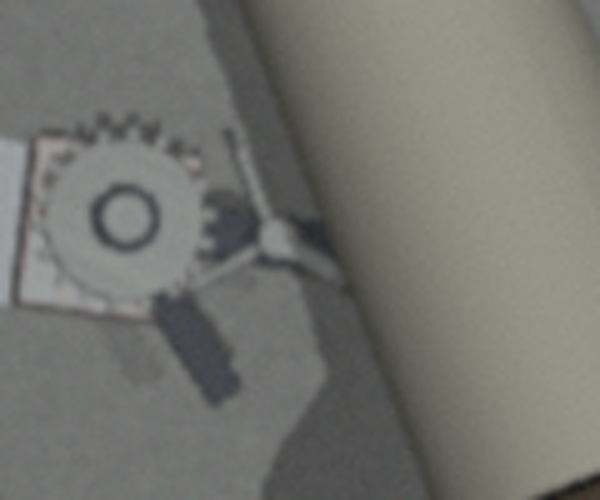

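The pawl lever now points to the near side, with its lower arm engaged on the wheel at picture pixel (410,307), so it is on the tightening side. The handle has hardly moved (about -0.04). Now to the knob.

Emit:
carry_out(plan=[[[-4,-3,0,0,0,0],[-8,-6.5,0,0,0,0],[-12,-10,0,0,0,0],[-16,-13,0,0,0,0],[-20,-16,0,0,0,0],[-21.9,-17.7,0,0,0,0],[-21.9,-17.7,0,0,0,0],[-21.9,-17.7,0,0,0,0]]], fingers=0.0, grip_force=40)

```text
time: 42.08
tcp_pos: [0.4331, -0.3027, 0.2196]
orientation: [0.764, 0.645, -0.0, 0.0]
ft_force: [1.2, 0.2, 0.8]
finger_gap: 0.0455
gripper_force: 0.0
```

```bash
python3 rel.py -53,-360,130,90; python3 - <<'E'
from fit import *
q=np.load("q.npy")
W=local(q,at_z("top",425.4,298.4,.13))*1000; print("pivot",W.round(1),np.arctan2(-(W[0]+60),-(W[1]+190)))
p,d=cams.camera("side")
b=(p.max(2)<45).astype(np.uint8); b[:,:350]=0; b[:,400:]=0; b[:125]=0; b[175:]=0
n,_,st,ce=cv2.connectedComponentsWithStats(b); print([(st[i].tolist(),ce[i].round(1)) for i in range(1,n) if st[i,4]>15])
for h in(-.1,-.04,.02): print(h,proj("side",rackpt(q,knob(h))).round(1))
E
```

```text
t 42.08 rack mm [ -54.2 -362. ] z 219.6 axes x [ 0.168  0.986 -0.001] q [ 1.36  0.43 -1.    1.85  0.41  1.09  0.03] F [1.2 0.2 0.8] gap 0.0455 gf 0.0
-53,-360,130,90 [0.2  0.11 8.96] [ 0.   0.  -0.3] [ 0.435 -0.301  0.13 ]
pivot [ -59.  -263.3] -0.01319762815188539
[([375, 140, 8, 20, 133], array([378.4, 149.1]))]
-0.1 [374.5 148.2]
-0.04 [378.1 148.5]
0.02 [381.7 148.9]
```

Emit:
carry_out(plan=[[[0.2,0.1,2,0,0,0],[0.2,0.1,4,0,0,0],[0.2,0.1,6,0,0,0],[0.2,0.1,7.5,0,0,0],[0.2,0.1,8.5,0,0,0],[0.2,0.1,8.9,0,0,0],[0.2,0.1,8.9,0,0,0]]])

```text
time: 43.0
tcp_pos: [0.4348, -0.3008, 0.13]
orientation: [0.764, 0.645, 0.0, 0.0]
ft_force: [0.0, -0.1, 0.2]
finger_gap: 0.0461
gripper_force: 0.0
```

Emit:
carry_out(plan=[[[0,0,0,0,0,0],[0,0,0,0,0,0],[0,0,0,0,0,0]]], fingers=-0.4)

```text
time: 43.38
tcp_pos: [0.4348, -0.3009, 0.1303]
orientation: [0.764, 0.645, -0.0, 0.0]
ft_force: [-0.5, -1.3, -0.9]
finger_gap: 0.0278
gripper_force: 0.0
```

```bash
cat > arc.py <<'E'
# rows from present h0 pose to h list (tool yaw follows)
import sys
from fit import *
h0=float(sys.argv[1]); 
T=R.from_euler("z",np.pi/2-h0)*R.from_euler("x",np.pi)
for a in sys.argv[2:]:
    h=float(a); d=(np.array(knob(h))-np.array(knob(h0)))*100; print(h,T.inv().apply(d).round(2),np.degrees(h-h0).round(1))
E
python3 rel.py -53,-360,130,90; python3 arc.py 0 -.15 -.3 -.45 -.6 -.7; python3 arc.py 0 .15 .3 .45 .6 .75 .9 1.05 1.2 1.3 1.35
```

```text
t 43.38 rack mm [ -52.9 -360. ] z 130.3 axes x [ 0.167  0.986 -0.   ] q [ 1.27  0.54 -0.91  1.93  0.53  0.93 -0.07] F [-0.5 -1.3 -0.9] gap 0.0278 gf 0.0
-53,-360,130,90 [-0.   -0.01  0.03] [ 0.   0.  -0.2] [ 0.435 -0.301  0.13 ]
-0.15 [0.19 2.54 0.  ] -8.6
-0.3 [0.76 5.02 0.  ] -17.2
-0.45 [1.69 7.39 0.  ] -25.8
-0.6 [2.97 9.6  0.  ] -34.4
-0.7 [ 4.   10.95  0.  ] -40.1
0.15 [ 0.19 -2.54 -0.  ] 8.6
0.3 [ 0.76 -5.02 -0.  ] 17.2
0.45 [ 1.69 -7.39 -0.  ] 25.8
0.6 [ 2.97 -9.6  -0.  ] 34.4
0.75 [  4.56 -11.59  -0.  ] 43.0
0.9 [  6.43 -13.32  -0.  ] 51.6
1.05 [  8.54 -14.75  -0.  ] 60.2
1.2 [ 10.84 -15.84  -0.  ] 68.8
1.3 [ 12.45 -16.38  -0.  ] 74.5
1.35 [ 13.28 -16.59  -0.  ] 77.3
```

Knob caged, gap 27.8 mm. First a back stroke, clicking.

Emit:
carry_out(plan=[[[0.04,0.6,0,0,0,-4.3],[0.18,1.86,0,0,0,-8.6],[0.42,3.1,0,0,0,-13],[0.75,4.34,0,0,0,-17.2],[1.18,5.54,0,0,0,-21.5],[1.68,6.71,0,0,0,-25.8],[2.29,7.83,0,0,0,-30],[2.96,8.92,0,0,0,-34.4],[3.2,9.25,0,0,0,-36],[3.2,9.25,0,0,0,-36]]])

```text
time: 44.62
tcp_pos: [0.5313, -0.2846, 0.1299]
orientation: [0.527, 0.85, 0.0, 0.0]
ft_force: [0.6, -0.3, 0.5]
finger_gap: 0.0272
gripper_force: 0.0
```

```bash
cat > lk.py <<'E'
from fit import *
q=np.load("q.npy")
s=state(); p=local(q,s["tcp_pos"]); print("TCP h",np.arctan2(-(p[0]+.06),-(p[1]+.19)).round(3),"r",np.hypot(p[0]+.06,p[1]+.19).round(4),"z",s["tcp_pos"][2].round(3),"F",np.round(s["ft_force"],1),"T",np.round(s["ft_torque"],2),"gap",round(s["finger_gap"],4),"gf",round(s["gripper_force"],1),"q",np.round(s["qpos"],2),"t",s["time"])
for c in("top","side"):
    cams.camera(c)
    for m in mark_of(c,"cam_tip")[:1]:
        u,v=m["centre"]; W=local(q,at_z(c,u,v,.098)); a=np.arctan2(W[1]+.19,W[0]+.06); print(c,np.round([u,v],1),round(m["confidence"],2),"r",np.hypot(W[0]+.06,W[1]+.19).round(3),"lock",((np.pi/2+2.6-a)%(2*np.pi)).round(2))
E
python3 lk.py; python3 arc.py -.63 -.55 -.45 -.35 -.25 -.15 -.05 .05 .15 .25 .35 .45 .55 .62
```

```text
TCP h -0.625 r 0.1703 z 0.13 F [ 0.6 -0.3  0.5] T [ 0.02 -0.13 -0.01] gap 0.0272 gf 0.0 q [ 1.15  0.72 -1.    1.74  0.68  1.07  0.37] t 44.625
top [419.1 324.4] 0.79 r 0.094 lock 0.16
side [401.1 184.5] 0.83 r 0.11 lock 0.2
-0.55 [ 0.05 -1.36 -0.  ] 4.6
-0.45 [ 0.27 -3.04 -0.  ] 10.3
-0.35 [ 0.66 -4.7  -0.  ] 16.0
-0.25 [ 1.21 -6.31 -0.  ] 21.8
-0.15 [ 1.92 -7.85 -0.  ] 27.5
-0.05 [ 2.78 -9.32 -0.  ] 33.2
0.05 [  3.78 -10.69  -0.  ] 39.0
0.15 [  4.91 -11.96  -0.  ] 44.7
0.25 [  6.17 -13.1   -0.  ] 50.4
0.35 [  7.53 -14.12  -0.  ] 56.1
0.45 [  8.99 -14.99  -0.  ] 61.9
0.55 [ 10.52 -15.72  -0.  ] 67.6
0.62 [ 11.64 -16.13  -0.  ] 71.6
```

Emit:
carry_out(plan=[[[0.05,-1.36,0,0,0,4.6],[0.27,-3.04,0,0,0,10.3],[0.66,-4.7,0,0,0,16],[1.21,-6.31,0,0,0,21.8],[1.92,-7.85,0,0,0,27.5],[2.78,-9.32,0,0,0,33.2],[3.78,-10.69,0,0,0,39],[4.91,-11.96,0,0,0,44.7],[6.17,-13.1,0,0,0,50.4],[7.53,-14.12,0,0,0,56.1],[8.99,-14.99,0,0,0,61.9],[10.52,-15.72,0,0,0,67.6],[11.64,-16.13,0,0,0,71.6],[11.64,-16.13,0,0,0,71.6]]])

```text
time: 46.58
tcp_pos: [0.3356, -0.2523, 0.1306]
orientation: [0.924, 0.381, 0.0, 0.001]
ft_force: [1.8, -0.9, 0.6]
finger_gap: 0.0277
gripper_force: 0.7
```

```bash
python3 lk.py; python3 arc.py .62 .55 .45 .35 .25 .15 .05 -.05 -.15 -.25 -.35 -.45 -.55 -.63
```

```text
TCP h 0.62 r 0.1697 z 0.131 F [ 1.8 -0.9  0.6] T [-0.09 -0.37 -0.02] gap 0.0277 gf 0.7 q [ 1.35  0.31 -0.87  2.18  0.33  0.79 -0.52] t 46.575
top [371.3 327.6] 0.9 r 0.095 lock 1.47
side [403.  211.5] 0.61 r 0.099 lock 1.4
0.55 [0.04 1.19 0.  ] -4.0
0.45 [0.25 2.88 0.  ] -9.7
0.35 [0.62 4.53 0.  ] -15.5
0.25 [1.15 6.15 0.  ] -21.2
0.15 [1.84 7.7  0.  ] -26.9
0.05 [2.69 9.17 0.  ] -32.7
-0.05 [ 3.68 10.56  0.  ] -38.4
-0.15 [ 4.8  11.83  0.  ] -44.1
-0.25 [ 6.04 12.99  0.  ] -49.8
-0.35 [ 7.39 14.02  0.  ] -55.6
-0.45 [ 8.84 14.91  0.  ] -61.3
-0.55 [10.37 15.65  0.  ] -67.0
-0.63 [11.64 16.13  0.  ] -71.6
```

The lock has advanced to about 1.45. Back stroke next.

Emit:
carry_out(plan=[[[0.04,1.19,0,0,0,-4],[0.25,2.88,0,0,0,-9.7],[0.62,4.53,0,0,0,-15.5],[1.15,6.15,0,0,0,-21.2],[1.84,7.7,0,0,0,-26.9],[2.69,9.17,0,0,0,-32.7],[3.68,10.56,0,0,0,-38.4],[4.8,11.83,0,0,0,-44.1],[6.04,12.99,0,0,0,-49.8],[7.39,14.02,0,0,0,-55.6],[8.84,14.91,0,0,0,-61.3],[10.37,15.65,0,0,0,-67],[11.64,16.13,0,0,0,-71.6],[11.64,16.13,0,0,0,-71.6]]])

```text
time: 48.52
tcp_pos: [0.5311, -0.2839, 0.129]
orientation: [0.527, 0.85, 0.0, -0.001]
ft_force: [-0.7, 0.3, 0.1]
finger_gap: 0.0276
gripper_force: 0.0
```

```bash
python3 lk.py
```

```text
TCP h -0.626 r 0.1696 z 0.129 F [-0.7  0.3  0.1] T [ 0.03 -0.14  0.01] gap 0.0276 gf 0.0 q [ 1.15  0.73 -1.    1.74  0.69  1.07  0.37] t 48.525
top [373.  326.4] 0.93 r 0.091 lock 1.45
side [400.3 209.9] 0.73 r 0.09 lock 1.38
```

Emit:
carry_out(plan=[[[0.05,-1.36,0,0,0,4.6],[0.27,-3.04,0,0,0,10.3],[0.66,-4.7,0,0,0,16],[1.21,-6.31,0,0,0,21.8],[1.92,-7.85,0,0,0,27.5],[2.78,-9.32,0,0,0,33.2],[3.78,-10.69,0,0,0,39],[4.91,-11.96,0,0,0,44.7],[6.17,-13.1,0,0,0,50.4],[6.8,-13.6,0,0,0,53.2],[6.8,-13.6,0,0,0,53.2]]])

```text
time: 50.1
tcp_pos: [0.3796, -0.2843, 0.1306]
orientation: [0.852, 0.524, 0.0, 0.001]
ft_force: [2.6, -0.0, 0.6]
finger_gap: 0.027
gripper_force: 1.0
```

```bash
python3 lk.py; python3 arc.py .3 .36 .42 .48 .54 .6 .64
```

```text
TCP h 0.298 r 0.1701 z 0.131 F [ 2.6 -0.   0.6] T [-0.03 -0.56  0.04] gap 0.027 gf 1.0 q [ 1.34  0.43 -0.9   2.06  0.45  0.86 -0.29] t 50.1
top [355.6 301.3] 0.93 r 0.092 lock 2.27
side [377.5 219.8] 0.58 r 0.09 lock 2.23
0.36 [ 0.03 -1.02 -0.  ] 3.4
0.42 [ 0.12 -2.04 -0.  ] 6.9
0.48 [ 0.27 -3.04 -0.  ] 10.3
0.54 [ 0.49 -4.04 -0.  ] 13.8
0.6 [ 0.76 -5.02 -0.  ] 17.2
0.64 [ 0.97 -5.67 -0.  ] 19.5
```

Emit:
carry_out(plan=[[[0.03,-1.02,0,0,0,3.4],[0.12,-2.04,0,0,0,6.9],[0.27,-3.04,0,0,0,10.3],[0.38,-3.5,0,0,0,12],[0.38,-3.5,0,0,0,12]]])

```text
time: 50.92
tcp_pos: [0.3501, -0.2655, 0.1302]
orientation: [0.902, 0.432, 0.0, 0.001]
ft_force: [3.1, -1.0, 1.2]
finger_gap: 0.0279
gripper_force: 1.7
```

```bash
python3 lk.py; python3 arc.py .51 .4 .3 .2 .1 0 -.1 -.2 -.3 -.4
```

```text
TCP h 0.505 r 0.1701 z 0.13 F [ 3.1 -1.   1.2] T [-0.44 -0.65 -0.04] gap 0.0279 gf 1.7 q [ 1.35  0.35 -0.88  2.13  0.38  0.81 -0.44] t 50.925
top [352.9 294.9] 0.63 r 0.097 lock 2.44
side [369.6 218.5] 0.89 r 0.084 lock 2.46
0.4 [0.1  1.87 0.  ] -6.3
0.3 [0.37 3.54 0.  ] -12.0
0.2 [0.81 5.19 0.  ] -17.8
0.1 [1.41 6.78 0.  ] -23.5
0.0 [2.16 8.3  0.  ] -29.2
-0.1 [3.07 9.74 0.  ] -35.0
-0.2 [ 4.11 11.08  0.  ] -40.7
-0.3 [ 5.28 12.31  0.  ] -46.4
-0.4 [ 6.57 13.42  0.  ] -52.1
```

The lock is at about 2.45. I'll back the handle off to -0.4 so the cam's stop comes well inside the handle's range.

Emit:
carry_out(plan=[[[0.1,1.87,0,0,0,-6.3],[0.37,3.54,0,0,0,-12],[0.81,5.19,0,0,0,-17.8],[1.41,6.78,0,0,0,-23.5],[2.16,8.3,0,0,0,-29.2],[3.07,9.74,0,0,0,-35],[4.11,11.08,0,0,0,-40.7],[5.28,12.31,0,0,0,-46.4],[6.57,13.42,0,0,0,-52.1],[6.57,13.42,0,0,0,-52.1]]])

```text
time: 52.38
tcp_pos: [0.4947, -0.2966, 0.1288]
orientation: [0.62, 0.784, 0.0, -0.002]
ft_force: [0.9, 1.0, 1.1]
finger_gap: 0.0276
gripper_force: 0.0
```

```bash
python3 lk.py; python3 arc.py -.4 -.35 -.3 -.25 -.2 -.15 -.1 -.05 0 .05 .1 .15 .2 .25 .3
```

```text
TCP h -0.398 r 0.1691 z 0.129 F [0.9 1.  1.1] T [ 0.04 -0.15 -0.  ] gap 0.0276 gf 0.0 q [ 1.21  0.67 -0.98  1.81  0.64  1.03  0.21] t 52.375
top [353.1 295.2] 0.59 r 0.097 lock 2.43
side [373.1 221.6] 0.93 r 0.096 lock 2.37
-0.35 [ 0.02 -0.85 -0.  ] 2.9
-0.3 [ 0.08 -1.7  -0.  ] 5.7
-0.25 [ 0.19 -2.54 -0.  ] 8.6
-0.2 [ 0.34 -3.38 -0.  ] 11.5
-0.15 [ 0.53 -4.21 -0.  ] 14.3
-0.1 [ 0.76 -5.02 -0.  ] 17.2
-0.05 [ 1.03 -5.83 -0.  ] 20.1
0.0 [ 1.34 -6.62 -0.  ] 22.9
0.05 [ 1.69 -7.39 -0.  ] 25.8
0.1 [ 2.08 -8.15 -0.  ] 28.6
0.15 [ 2.51 -8.89 -0.  ] 31.5
0.2 [ 2.97 -9.6  -0.  ] 34.4
0.25 [  3.47 -10.29  -0.  ] 37.2
0.3 [  4.   -10.95  -0.  ] 40.1
```

Emit:
carry_out(plan=[[[0.02,-0.85,0,0,0,2.9],[0.08,-1.7,0,0,0,5.7],[0.19,-2.54,0,0,0,8.6],[0.34,-3.38,0,0,0,11.5],[0.53,-4.21,0,0,0,14.3],[0.76,-5.02,0,0,0,17.2],[0.76,-5.02,0,0,0,17.2]]])

```text
time: 53.45
tcp_pos: [0.4443, -0.3022, 0.1302]
orientation: [0.731, 0.682, -0.0, 0.0]
ft_force: [1.8, 1.1, 0.7]
finger_gap: 0.0279
gripper_force: 0.8
```

```bash
python3 lk.py; python3 arc.py -.1 -.06 -.02 .02 .06 .1 .14 .18
```

```text
TCP h -0.099 r 0.1705 z 0.13 F [1.8 1.1 0.7] T [ 0.17 -0.42  0.01] gap 0.0279 gf 0.8 q [ 1.28  0.57 -0.94  1.91  0.57  0.95 -0.01] t 53.45
top [354.  290.1] 0.6 r 0.095 lock 2.56
side [365.8 220.1] 0.65 r 0.092 lock 2.57
-0.06 [ 0.01 -0.68 -0.  ] 2.3
-0.02 [ 0.05 -1.36 -0.  ] 4.6
0.02 [ 0.12 -2.04 -0.  ] 6.9
0.06 [ 0.22 -2.71 -0.  ] 9.2
0.1 [ 0.34 -3.38 -0.  ] 11.5
0.14 [ 0.49 -4.04 -0.  ] 13.8
0.18 [ 0.66 -4.7  -0.  ] 16.0
```

Now small steps, watching for the rise in force.

Emit:
carry_out(plan=[[[0,-0.34,0,0,0,1.2],[0.01,-0.68,0,0,0,2.3],[0.01,-0.68,0,0,0,2.3]]])

```text
time: 54.02
tcp_pos: [0.4388, -0.3019, 0.1301]
orientation: [0.745, 0.667, 0.001, 0.001]
ft_force: [4.6, -1.4, -2.7]
finger_gap: 0.0277
gripper_force: 2.5
```

Emit:
carry_out(plan=[[[0.01,-0.34,0,0,0,1.2],[0.03,-0.68,0,0,0,2.3],[0.03,-0.68,0,0,0,2.3]]])

```text
time: 54.4
tcp_pos: [0.4322, -0.3011, 0.1301]
orientation: [0.758, 0.652, 0.001, 0.001]
ft_force: [5.7, -1.0, -3.2]
finger_gap: 0.0274
gripper_force: 2.8
```

```bash
python3 lk.py
```

```text
TCP h -0.027 r 0.1706 z 0.13 F [ 5.7 -1.  -3.2] T [-0.27 -1.14  0.01] gap 0.0274 gf 2.8 q [ 1.29  0.55 -0.93  1.93  0.55  0.93 -0.06] t 54.4
top [356.4 289.9] 0.96 r 0.089 lock 2.57
side [363.1 219.6] 0.64 r 0.091 lock 2.64
```

Emit:
carry_out(plan=[[[0.02,-0.34,0,0,0,1.2],[0.06,-0.68,0,0,0,2.3],[0.06,-0.68,0,0,0,2.3]]])

```text
time: 54.98
tcp_pos: [0.4272, -0.3001, 0.1304]
orientation: [0.771, 0.637, 0.002, 0.002]
ft_force: [10.6, -3.2, -8.6]
finger_gap: 0.0273
gripper_force: 5.2
```

Emit:
carry_out(plan=[[[0.02,-0.34,0,0,0,1.2],[0.06,-0.68,0,0,0,2.3],[0.06,-0.68,0,0,0,2.3]]])

```text
time: 55.35
tcp_pos: [0.4223, -0.2989, 0.1308]
orientation: [0.783, 0.621, 0.003, 0.004]
ft_force: [14.5, -6.0, -10.8]
finger_gap: 0.0274
gripper_force: 7.6
```

```bash
python3 lk.py
```

```text
TCP h 0.032 r 0.1701 z 0.131 F [ 14.5  -6.  -10.8] T [-1.12 -2.74 -0.03] gap 0.0274 gf 7.6 q [ 1.3   0.52 -0.93  1.96  0.53  0.91 -0.12] t 55.35
top [355.1 284.6] 0.8 r 0.095 lock 2.7
side [365.6 222.4] 0.88 r 0.101 lock 2.56
```

Emit:
carry_out(plan=[[[0.03,-0.34,0,0,0,1.2],[0.07,-0.68,0,0,0,2.3],[0.07,-0.68,0,0,0,2.3]]])

```text
time: 55.92
tcp_pos: [0.4145, -0.2971, 0.1312]
orientation: [0.796, 0.605, 0.001, 0.003]
ft_force: [4.9, -4.0, 3.3]
finger_gap: 0.0276
gripper_force: 3.4
```

```bash
python3 lk.py
```

```text
TCP h 0.08 r 0.1701 z 0.131 F [ 4.9 -4.   3.3] T [-0.9  -1.22 -0.05] gap 0.0276 gf 3.4 q [ 1.31  0.51 -0.92  1.98  0.52  0.9  -0.15] t 55.925
top [356.2 286.8] 0.57 r 0.091 lock 2.65
side [363.4 219.6] 0.85 r 0.091 lock 2.64
```

The force dropped, so that was stick-slip or the pawl jumping a tooth. I'll go on in small steps to confirm.

Emit:
carry_out(plan=[[[0.03,-0.34,0,0,0,1.2],[0.07,-0.68,0,0,0,2.3],[0.07,-0.68,0,0,0,2.3]]])

```text
time: 56.5
tcp_pos: [0.4078, -0.2952, 0.1313]
orientation: [0.808, 0.589, 0.001, 0.003]
ft_force: [6.8, -5.3, -1.5]
finger_gap: 0.0277
gripper_force: 4.1
```

Emit:
carry_out(plan=[[[0.03,-0.34,0,0,0,1.2],[0.07,-0.68,0,0,0,2.3],[0.07,-0.68,0,0,0,2.3]]])

```text
time: 56.88
tcp_pos: [0.4023, -0.2931, 0.1316]
orientation: [0.82, 0.573, 0.001, 0.004]
ft_force: [8.0, -7.6, -0.8]
finger_gap: 0.0273
gripper_force: 5.4
```

```bash
python3 lk.py
```

```text
TCP h 0.155 r 0.1696 z 0.132 F [ 8.  -7.6 -0.8] T [-1.64 -1.71 -0.02] gap 0.0273 gf 5.4 q [ 1.32  0.48 -0.91  2.01  0.49  0.88 -0.21] t 56.875
top [356.4 286.7] 0.73 r 0.09 lock 2.66
side [364.6 217.8] 0.62 r 0.083 lock 2.62
```

Emit:
carry_out(plan=[[[0.03,-0.34,0,0,0,1.2],[0.07,-0.68,0,0,0,2.3],[0.07,-0.68,0,0,0,2.3]]])

```text
time: 57.45
tcp_pos: [0.397, -0.291, 0.1318]
orientation: [0.831, 0.556, 0.002, 0.005]
ft_force: [10.6, -10.2, -3.3]
finger_gap: 0.0277
gripper_force: 6.9
```

```bash
python3 lk.py; python3 - <<'E'
from fit import *
q=np.load("q.npy"); p,d=cams.camera("top")
for l in(2.3,2.45,2.6): print(l,proj("top",rackpt(q,cam(l))).round(1))
cv2.imwrite('pics/fin.png',cv2.resize(p[215:335,265:425],None,fx=5,fy=5,interpolation=cv2.INTER_CUBIC)[:,:,::-1])
E
```

```text
TCP h 0.189 r 0.1693 z 0.132 F [ 10.6 -10.2  -3.3] T [-1.89 -2.2   0.02] gap 0.0277 gf 6.9 q [ 1.33  0.46 -0.91  2.02  0.48  0.87 -0.24] t 57.45
top [353.3 284.5] 0.91 r 0.099 lock 2.69
side [365.4 219.5] 0.73 r 0.089 lock 2.58
2.3 [353.  300.4]
2.45 [352.5 294.3]
2.6 [353.  288.3]
```

Emit:
carry_out(plan=[[[0.03,-0.34,0,0,0,1.2],[0.07,-0.68,0,0,0,2.3],[0.07,-0.68,0,0,0,2.3]]])

```text
time: 58.08
tcp_pos: [0.3925, -0.2885, 0.1325]
orientation: [0.842, 0.539, 0.003, 0.007]
ft_force: [13.9, -11.8, -4.8]
finger_gap: 0.0275
gripper_force: 8.5
```

```bash
python3 lk.py; python3 lk.py|tail -2
```

```text
TCP h 0.218 r 0.1687 z 0.132 F [ 13.9 -11.8  -4.8] T [-2.22 -2.62 -0.08] gap 0.0275 gf 8.5 q [ 1.33  0.45 -0.91  2.04  0.47  0.86 -0.27] t 58.075
top [355.4 283.7] 0.94 r 0.095 lock 2.73
side [365.1 218.8] 0.71 r 0.087 lock 2.6
top [355.9 285.5] 0.96 r 0.092 lock 2.69
side [367.2 220.7] 0.94 r 0.093 lock 2.53
```

View pics/fin.png

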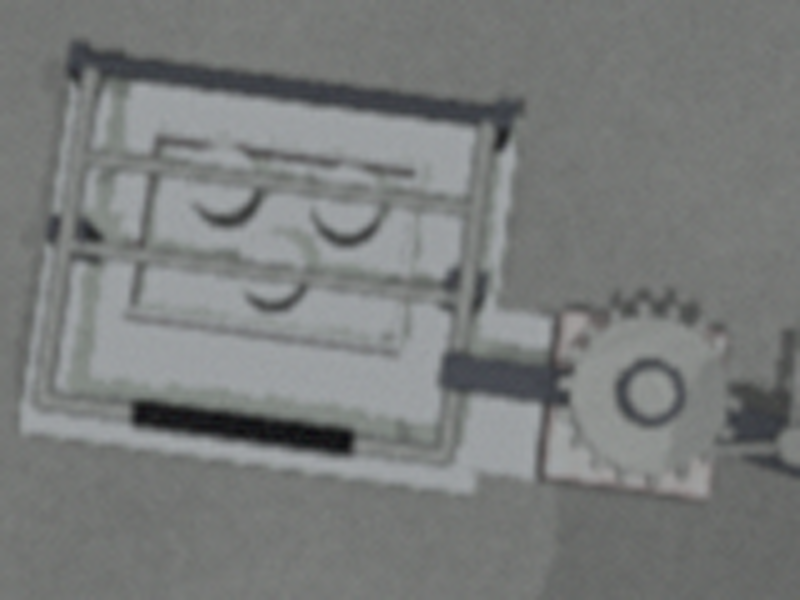

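The cam lies along rack y over the gate's right-hand rod (tip at about (354,289)). The knob's resistance rose to about 18 N with the cam not moving, so it is at its stop. I'll relax the push, open the fingers and lift straight off.

Emit:
carry_out(plan=[[[-0.05,0.5,0,0,0,-1],[-0.08,0.9,0,0,0,-2],[-0.08,0.9,0,0,0,-2],[-0.08,0.9,0,0,0,-2]]])

```text
time: 58.98
tcp_pos: [0.3993, -0.2908, 0.132]
orientation: [0.832, 0.554, 0.002, 0.005]
ft_force: [10.8, -6.1, -0.0]
finger_gap: 0.0275
gripper_force: 5.8
```

```bash
python3 lk.py
```

```text
TCP h 0.176 r 0.1684 z 0.132 F [10.8 -6.1 -0. ] T [-1.16 -2.11  0.05] gap 0.0275 gf 5.8 q [ 1.32  0.46 -0.91  2.02  0.48  0.87 -0.25] t 58.975
top [355.  286.3] 0.78 r 0.094 lock 2.66
side [366.2 217.6] 0.88 r 0.082 lock 2.57
```

Emit:
carry_out(plan=[[[0,0.5,0,0,0,-1],[-0.1,1,0,0,0,-2],[-0.1,1.4,0,0,0,-3],[-0.1,1.4,0,0,0,-3]]])

```text
time: 59.68
tcp_pos: [0.4089, -0.2947, 0.1305]
orientation: [0.817, 0.576, 0.001, 0.001]
ft_force: [7.0, -1.4, 1.0]
finger_gap: 0.0275
gripper_force: 3.7
```

```bash
python3 lk.py
```

```text
TCP h 0.115 r 0.1691 z 0.131 F [ 7.  -1.4  1. ] T [-0.42 -1.55  0.03] gap 0.0275 gf 3.7 q [ 1.31  0.49 -0.91  1.99  0.5   0.89 -0.21] t 59.675
top [353.1 286.2] 0.58 r 0.099 lock 2.65
side [366.6 219.2] 0.62 r 0.088 lock 2.55
```

Emit:
carry_out(plan=[[[0,0.5,0,0,0,-1.5],[0,1,0,0,0,-3],[0,1.4,0,0,0,-4.5],[0,1.4,0,0,0,-4.5]]])

```text
time: 60.38
tcp_pos: [0.4197, -0.2985, 0.1294]
orientation: [0.794, 0.608, -0.0, -0.001]
ft_force: [0.4, 0.7, -0.1]
finger_gap: 0.0277
gripper_force: 0.0
```

```bash
python3 lk.py
```

```text
TCP h 0.048 r 0.1702 z 0.129 F [ 0.4  0.7 -0.1] T [ 0.02 -0.08 -0.  ] gap 0.0277 gf 0.0 q [ 1.3   0.52 -0.92  1.96  0.52  0.92 -0.15] t 60.375
top [354.2 289.8] 0.66 r 0.095 lock 2.57
side [364.8 219.1] 0.95 r 0.088 lock 2.6
```

Unloaded. Open, lift and clear.

Emit:
carry_out(plan=[[[0,0,0,0,0,0],[0,0,0,0,0,0],[0,0,0,0,0,0],[0,0,-2,0,0,0],[0,0,-5,0,0,0],[0,0,-9,0,0,0],[0,0,-14,0,0,0],[-5,0,-14,0,0,0],[-11,0,-14,0,0,0],[-17,0,-14,0,0,0],[-22,0,-14,0,0,0],[-22,0,-14,0,0,0],[-22,0,-14,0,0,0]]], fingers=0.0)

```text
time: 62.2
tcp_pos: [0.3636, -0.5103, 0.2709]
orientation: [0.794, 0.608, 0.001, 0.0]
ft_force: [-0.0, 0.4, 0.0]
finger_gap: 0.0461
gripper_force: 0.0
```

```bash
python3 lk.py; python3 - <<'E'
from fit import *
q=np.load("q.npy")
for c in("top","side"):
    p,d=cams.camera(c)
    for n,z in(("handle_knob",.148),("pawl_tab",.152),("gate_grip",.085)):
        for m in mark_of(c,n)[:1]:
            u,v=m["centre"]; print(n,c,np.round([u,v],1),round(m["confidence"],2),(local(q,at_z(c,u,v,z))*1000).round(1))
    if c=="top":
        for u,v in((340,286),(340,289)): pass
        # caps heights
        for P in([.02,-.032,.072],[.02,.032,.072],[-.022,0,.072]):
            u,v=proj(c,rackpt(q,P)).round().astype(int); W=at_d(c,u,v,d[v,u]); print("cap",W.round(3))
        u,v=proj(c,rackpt(q,[-.06,-.125,.103])).round().astype(int); print("cam top",at_d(c,u,v,d[v,u]).round(3))
        u,v=proj(c,rackpt(q,[-.1,.03,.0925])).round().astype(int); print("grip top",at_d(c,u,v,d[v,u]).round(3))
for h in(-.02,.05,.12): print(h,(np.array(knob(h))*1000).round(1),(np.array(tab(h,.45))*1000).round(1),(np.array(tab(h,-.45))*1000).round(1))
E
```

```text
TCP h 0.074 r 0.3893 z 0.271 F [-0.   0.4  0. ] T [ 0.01 -0.11 -0.01] gap 0.0461 gf 0.0 q [ 1.56  0.55 -0.93  1.55  0.45  1.27  0.3 ] t 62.2
top [354.2 288.5] 0.82 r 0.095 lock 2.6
side [365.6 220. ] 0.92 r 0.091 lock 2.57
handle_knob top [464.6 307.3] 0.67 [ -66.5 -352.1]
pawl_tab top [439.3 310.1] 0.82 [ -82.3 -294.6]
gate_grip top [311.1 299.6] 0.69 [-102.6    5. ]
cap [0.558 0.01  0.084]
cap [0.568 0.072 0.09 ]
cap [0.523 0.05  0.089]
cam top [ 0.467 -0.069  0.105]
grip top [0.452 0.092 0.089]
handle_knob side [382.7 150.3] 0.67 [ -67.3 -353.5]
pawl_tab side [385.7 157.8] 0.57 [ -81.2 -311.6]
gate_grip side [374.7 252.4] 0.61 [-102.1    1.5]
-0.02 [ -56.6 -360.   148. ] [ -77.3 -302.9  152. ] [ -38.2 -302.1  152. ]
0.05 [ -68.5 -359.8  148. ] [ -85.2 -301.4  152. ] [ -46.1 -303.4  152. ]
0.12 [ -80.4 -358.8  148. ] [ -92.9 -299.4  152. ] [ -54.  -304.1  152. ]
```

Everything checks out: cam at 2.6, pawl tab on the tightening side, gate level, canisters in place and the arm clear. Handing in.

```bash
python3 -c "
from station import order; print(order.close_job())"
```

```text
the job is handed in; nothing more can be done
None
```

The job is handed in: the three steel canisters present stand in the tray, the gate rests closed in its catches, and the cam is against its stop over the gate with the pawl lever left on the tightening side; the bottle, beaker, jar and orange look-alikes were not touched.

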